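Set a welding stop and hold its bolt for the lock nut

ROBOT

A 7-joint arm with a two-finger parallel gripper is mounted at the origin on the work surface. World frame = base frame: x ahead of the robot, y to its left, z up, the work surface at z = 0. Lengths are in m, angles in degrees, forces in N, time in s.
With the tool pointing down it reaches from about 0.35 to 0.9 m from the base axis. Payload 8.1 kg.
Tool frame: the origin (TCP) lies at the very end of the fingers, on their centre line; the grasp point (between the pads) lies 19 mm behind it; z points along the fingers, y is the direction in which the jaws open and shut (so a half turn about z gives the same grasp; the last joint's range is limited). The gripper opens to 92 mm and grips with 3 to 60 N. Pads are 19 mm wide; open, the fingers measure 130 mm over their backs; the gripper's body (75 mm by 190 mm) begins 47 mm behind the grasp point.
Start: joints at [58.465, 24.895, 1.432, 90.138, -0.665, 64.973, -4.303], TCP at [0.271, -0.563, 0.227] pointing down, gripper open.
Joint ranges: [-149.89, 149.89], [-25.12, 119.58], [-72.63, 75.52], [4.76, 147.25], [-75.54, 255.54], [6.69, 114.76], [-157.13, 157.13]. Speed limits (degrees/s): [127.2, 127.2, 172.46, 172.46, 180, 180, 180].

INTERFACE

Orientations are given as a 3x3 rotation matrix whose columns are the frame's x, y, z axes.
In Python, from cell import r gives the robot as it stands.
- The arm moves only by the tool drive_tool, never from a script. Its argument "targets" is text: rows parted by semicolons, each of 6 numbers parted by spaces: the shift along the tool's x, y, z each as a share of 0.025 m, from -1 to 1, then the turn, a rotation vector about the tool's x, y, z each as a share of 0.1 rad, from -1 to 1. In form: dx dy dz wx wy wz; .... A call has exactly 8 rows; each row shifts and turns the pose as measured when the row begins, along the tool's axes as they then stand; what a row does not reach is not made up. A row lasts 1/8 s, in which the tool goes at most 62.5 mm and 10.7 degrees, less where a joint would pass 70% of its speed; a pose out of reach is approached as far as the arm can. A call with a number of a shift or a turn outside -1 to 1 is refused whole. A call with a gripper value outside its range is refused whole. "fingers" is the opening, from -1 (shut) to 1 (fully open), set as the call begins (left out, the last holds). The fingers move at their own pace and stop on an object; the grip force is fixed at half the most. Time passes only in rows, so rows that do not move let the fingers close, or fill a call up. It gives the time, the measured TCP pose, the force and the opening at its end, in the units of the state.
- r.sense(): the state, without advancing time (a new reading comes with each control period).
- r.read_camera(name): name is "scene" or "side" or "wrist"; returns the picture (480x640x3 uint8, red, green, blue); there is no depth.
- r.get_calibration(name): a dict with "fx", "fy", "cx", "cy" (pixels), "world_from_camera" (4x4, takes a point from camera to world coordinates); the wrist camera has in their place "mount" (4x4, takes a point from camera to tool coordinates, whose origin is the TCP and whose axes are the flange's). Camera axes: x right, y up, looking along -z (the intrinsics and any distortion apply to the point x, -y, -z); pixel columns grow to the right and rows downward; lengths in m; the calibration is good to about 2 mm. A picture is of the moment at which its call begins: read the wrist's pose just before it. get_calibration takes no time and is no camera call.
- r.close_job(): hands the job in, once; it reports no verdict.
The state is a dict: "time_s": time; "joint_pos": joint angles; "qvel": joint speeds; "tau": joint torques, N m; "eef_pos": TCP position; "tool_rot": TCP orientation; "contact_force": force on the tool from outside, world axes, zero at the start; "moment": the same for the moment, N m; "width": finger opening in m.
Only numpy, scipy, OpenCV 4.12 (cv2) and the standard library are available. Lean on these libraries where they do the work, as an engineer would, in place of code of your own. Each camera call takes 0.05 s, during which the arm holds its last target.

TASK

Slide the stop carriage along its rail until the tip of its bolt touches the foot plate of the tube leg, then turn the carriage's clamp knob clockwise until it is tight. Then reach down into the narrow gap behind the upright bracket, grip the hidden bolt head firmly across two opposite flats and finish while holding it so, without letting the bolt turn, ready for a workmate to tighten the lock nut on the front. Do not shift the leg off the end stop or disturb the spanner, brush and loose nut lying about.

Things in the scene. Friction and masses are not known exactly. Their poses are not given: they have to be found in the camera images.
- rig: The fixture's flat steel rail, fixed to the bench: 560 long, 60 wide, top at 15 mm height. Origin in the middle of its underside on the bench. Own x runs along the rail from the carriage to the leg, z up. Rail yaw differs from start to start.
- stop (a joint): Slide of the stop carriage along the rail's +x, 0 to 0.20 m, growing towards the leg; starts at 0 to 0.05 and must travel 60 to 180 mm to touch. Clamp loose: it slides with about 2 N of friction and stays where left. Clamp tight: it takes about 35 N to shift it. It is 126 long, 86 wide.
- bracket_top (a point): On the carriage: rear edge of the upright bracket's top, in its middle, 86 mm over the bench. Bracket 8 thick, 80 wide, on a saddle whose top is 27 mm over the bench. 40 mm behind the bracket's rear face stands the clamp block (56 long, 60 wide, top at 58 mm), which carries the knob. This 40 mm gap is open above and at both sides; the bolt head is in it.
- knob (a joint): Turn of the clamp knob about the vertical, clockwise seen from above: 0 fully loose (grip bar crosswise to the rail), starts at 0 to 0.3; tight at its end stop at 1.45 rad (bar nearly along the rail). It takes about 0.2 N m and stays where left.
- knob_grip (a point): Point on the knob's axis at the height to grip it, 86 mm over the bench. The knob's black grip bar is 56 long (along this frame's x), 14 wide (y) and spans heights 67 to 97 mm, on a hub 26 in diameter. The knob's axis is 48 mm behind the bolt head's centre, 68 mm behind the bracket's rear face.
- bolt: M16 hex bolt through the bracket, carried by the carriage. Origin: centre of its hex head (24 across flats, 12 thick), in the gap 20 mm behind the bracket's rear face, 56 mm over the bench. Own x along the bolt to the leg; flats face its y and -y (and each 60 degrees); y starts level within 7 degrees. It turns easily (0.04 N m), cannot shift along its axis. The lock nut in front is part of it.
- bolt_tip (a point): Tip of the stop bolt, on its axis, 68 mm ahead of the head's centre along the rail. Touching when level with the foot plate's outer face.
- leg: The work: a 50 x 50 mm square steel tube, 104 long, with a 58 wide, 60 high, 6 thick foot plate welded on the end that faces the bolt; 0.9 kg, loose, standing on the rail with its other end butted against the end stop. Origin on the plate's outer face, at the middle of its lower edge (15 mm over the bench). Own x points along the rail into the tube, away from the bolt.
- end_stop: Fixed steel block 30 long, 60 wide, 45 high on the rail that the leg is butted against; its place along the rail differs. Origin on the face towards the leg, at the rail's top.
- spanner: Bystander: combination spanner, 200 long, 38 wide, 8 thick, lying flat on the bench. Origin under its middle.
- wire_brush: Bystander: wooden wire brush, 250 long, 30 wide, 26 high, lying on the bench with its steel bristles up. Origin under its middle.
- spare_nut: Bystander: large loose hex nut, 30 across flats, 16 high, lying on the bench. Origin under its centre.
Not all that is in view belongs to the job. Leave any blue, purple or turquoise look-alike of the leg alone.

How it is judged:
By the outcome, as a careful person would: the job done as asked, in the order asked, and still so for the second after the job is handed in, while the arm keeps its last pose, push and grip.
It also fails if it takes over 45 s, if anything falls off the work surface, if the arm or the gripper's body presses on something with over 40 N, if the wrist force passes 120 N, or if a joint passes its speed limit or range.

## Working session

There is one attempt and no reset: what is moved stays moved. The work goes in short steps, Python scripts to look and compute and a tool call to move; the robot and the scene stay as the last step left them, time stands still between calls to the robot, and variables do not carry over. Pictures are saved under pics/ and viewed, and the job is handed in when it is done.

Besides the shell and the picture viewer there is one more tool, called after "Call:" as name(argument=value, ...) on one line, values as JSON. drive_tool: Moves the arm, as the interface text tells. Its arguments: {"type":"object","properties":{"targets":{"type":"string"},"fingers":{"type":"number"}},"required":["targets"]}

```bash
ls; mkdir -p pics; python3 - <<'E'
from cell import r
import cv2,numpy as np
s=r.sense()
for k,v in s.items(): print(k,np.round(v,4).tolist())
for n in ("scene","side","wrist"):
    im=r.read_camera(n); cv2.imwrite(f"pics/{n}0.png",im[:,:,::-1])
    c=r.get_calibration(n); print(n,{k:np.round(v,4).tolist() for k,v in c.items()})
E
```

```text
pics
time_s 0.0
joint_pos [58.4656, 24.9368, 1.4309, 90.1909, -0.6651, 64.972, -4.3042]
qvel [0.0682, 0.0378, -0.0171, 0.0204, 0.0155, -0.0011, 0.0651]
tau [0.001, -66.7848, 0.9861, -31.4471, -0.0604, 0.0428, 0.0003]
eef_pos [0.2703, -0.5629, 0.2259]
tool_rot [[0.9015, 0.4329, -0.0008], [0.4329, -0.9015, 0.0014], [-0.0001, -0.0016, -1.0]]
contact_force [-0.5257, -0.026, 0.4873]
moment [0.0312, 0.021, -0.033]
width 0.0917
scene {'fx': 486.8447, 'fy': 486.8447, 'cx': 317.9655, 'cy': 241.6581, 'world_from_camera': [[0.066, -0.6628, 0.7459, 1.1025], [0.9978, 0.0399, -0.0529, 0.0543], [0.0053, 0.7477, 0.664, 0.5565], [0.0, 0.0, 0.0, 1.0]]}
side {'fx': 449.7917, 'fy': 449.7917, 'cx': 320.7314, 'cy': 236.159, 'world_from_camera': [[0.9429, 0.2264, -0.2443, 0.3887], [-0.3327, 0.674, -0.6595, -0.3603], [0.0154, 0.7032, 0.7108, 0.5879], [0.0, 0.0, 0.0, 1.0]]}
wrist {'fx': 372.6444, 'fy': 372.6444, 'cx': 324.8145, 'cy': 237.7242, 'mount': [[0.0006, 0.9545, 0.2981, 0.0815], [1.0, -0.0006, -0.0001, -0.0012], [0.0001, 0.2981, -0.9545, -0.1596], [0.0, 0.0, 0.0, 1.0]]}
```

View pics/scene0.png

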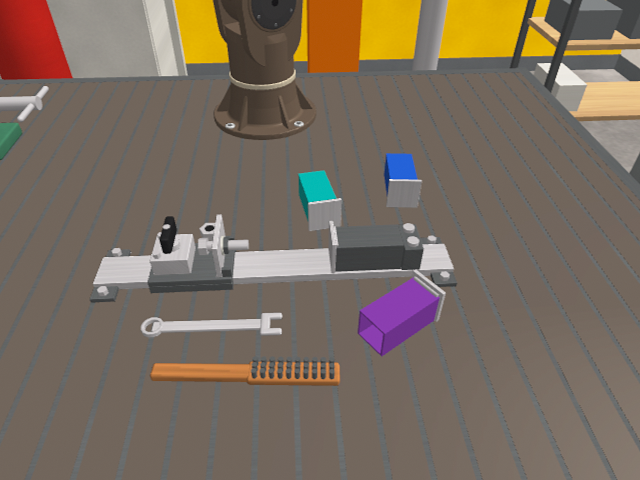

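View pics/side0.png

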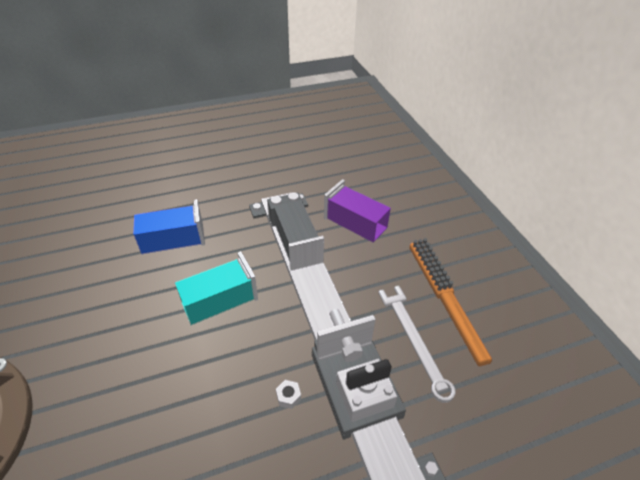

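View pics/wrist0.png

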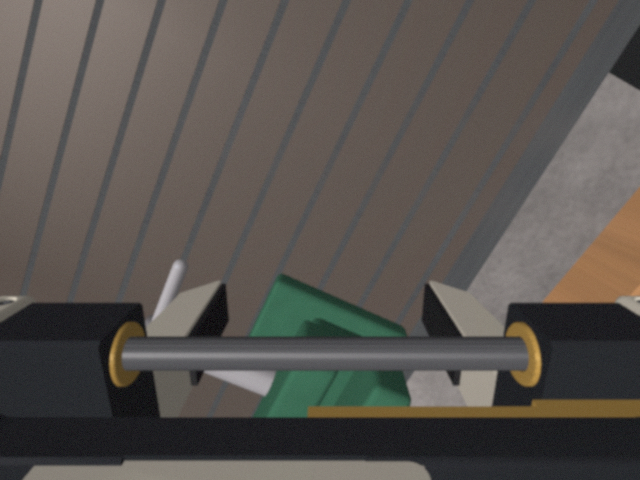

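The leg is the dark grey tube on the rail (scene 375,248). The blue (402,180), turquoise (320,200) and purple (400,313) ones are look-alikes off the rail, so I'll leave them. The carriage is at scene (190,260). Enlarging both next.

```bash
python3 - <<'E'
import cv2
a=cv2.imread("pics/scene0.png"); cv2.imwrite("pics/sc_a.png",cv2.resize(a[205:305,85:285],None,fx=4,fy=4,interpolation=cv2.INTER_CUBIC))
cv2.imwrite("pics/sc_b.png",cv2.resize(a[205:305,300:480],None,fx=4,fy=4,interpolation=cv2.INTER_CUBIC))
a=cv2.imread("pics/side0.png"); cv2.imwrite("pics/si_a.png",cv2.resize(a[290:480,290:450],None,fx=3,fy=3,interpolation=cv2.INTER_CUBIC))
cv2.imwrite("pics/si_b.png",cv2.resize(a[180:300,230:350],None,fx=4,fy=4,interpolation=cv2.INTER_CUBIC))
E
```

```text
(no output)
```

View pics/sc_a.png

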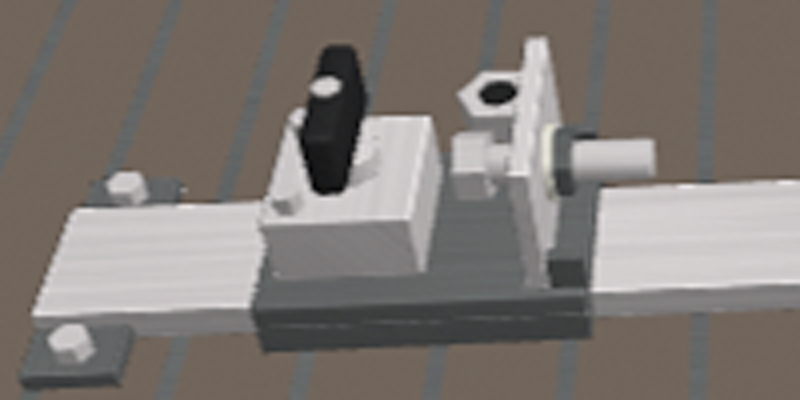

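View pics/sc_b.png

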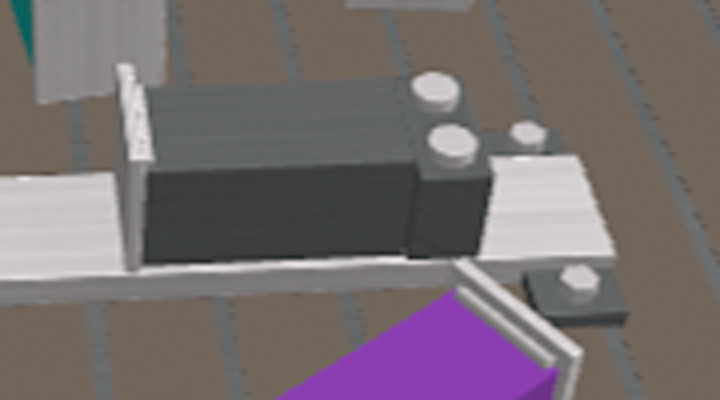

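View pics/si_a.png

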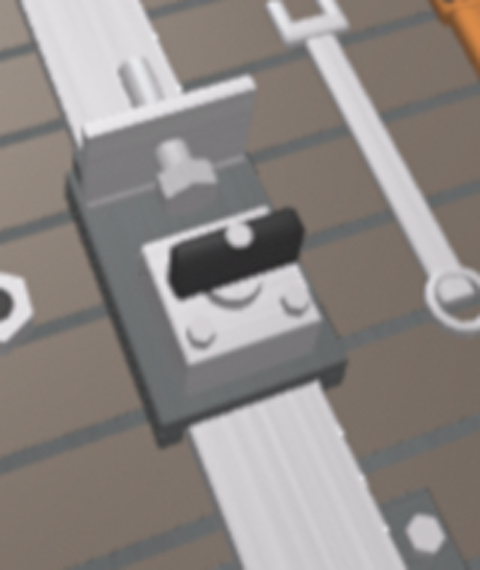

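View pics/si_b.png

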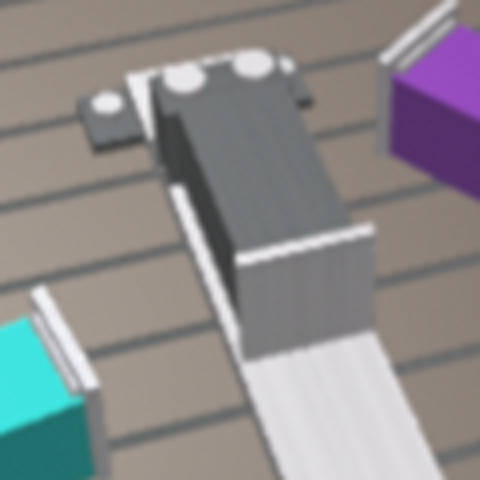

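```bash
cat > h.py <<'E'
import numpy as np,cv2
from cell import r
def proj(name,P,T=None):
    c=r.get_calibration(name); T=np.array(c["world_from_camera"]) if T is None else T
    p=np.linalg.inv(T)@np.append(P,1); x,y,z=p[0],-p[1],-p[2]
    return np.array([c["fx"]*x/z+c["cx"],c["fy"]*y/z+c["cy"]])
def wristT(s):
    M=np.eye(4);M[:3,:3]=s["tool_rot"];M[:3,3]=s["eef_pos"]
    return M@np.array(r.get_calibration("wrist")["mount"])
E
cat > fit.py <<'E'
from h import *
from scipy.optimize import least_squares
A=lambda u,v:(85+u/4-.375,205+v/4-.375)
B=lambda u,v:(300+u/4-.375,205+v/4-.375)
C=lambda u,v:(290+u/3-.33,290+v/3-.33)
D=lambda u,v:(230+u/4-.375,180+v/4-.375)
# name, kind, own xyz, px
obs=[("scene",'r',(-.28,-.03,.015),A(35,315)),("scene",'r',(-.28,.03,.015),A(75,208)),
("scene",'r',(.28,-.03,.015),B(613,253)),("scene",'r',(.28,.03,.015),B(578,157)),
("scene",'l',(0,.029,.075),B(117,66)),("scene",'l',(0,-.029,.075),B(130,160)),("scene",'l',(0,-.029,.015),B(130,269)),
("side",'l',(0,.029,.075),D(237,262)),("side",'l',(0,-.029,.075),D(373,235)),("side",'l',(0,.029,.015),D(243,360)),("side",'l',(0,-.029,.015),D(375,335)),
("scene",'c',(0,.04,.086),A(525,40)),("scene",'c',(0,-.04,.086),A(512,174)),
("side",'c',(0,.04,.086),C(86,138)),("side",'c',(0,-.04,.086),C(255,90)),
("scene",'c',(-.068,0,.098),A(325,87)),("side",'c',(-.068,0,.098),C(238,236)),
]
def res(p,full=False):
    x,y,a,l,c=p; ca,sa=np.cos(a),np.sin(a);out=[]
    for n,k,o,px in obs:
        u=o[0]+{'r':0,'l':l,'c':c}[k]
        out.append(proj(n,[x+ca*u-sa*o[1],y+sa*u+ca*o[1],o[2]])-px)
    return np.array(out) if full else np.ravel(out)
s=least_squares(res,[.5,0,1.57,.05,-.1],loss='soft_l1',x_scale=[.1,.1,.1,.1,.1])
x,y,a,l,c=s.x
print("rail",x,y,np.degrees(a),"plate",l,"bracket rear",c)
print(np.round(res(s.x,True),1))
f=lambda u:(x+np.cos(a)*u,y+np.sin(a)*u)
print("knob",f(c-.068),"bolt",f(c-.02),"plate",f(l),"travel",l-(c-.02+.068))
E
python3 fit.py
```

```text
rail 0.5392187709445145 0.028223364130222965 89.77631543447448 plate 0.08466455930230081 bracket rear -0.09112024041554528
[[-0.9 -0.4]
 [-0.4 -0.7]
 [ 1.2  0.4]
 [ 0.3 -0.9]
 [-0.1 -1.5]
 [-0.3 -0.4]
 [-1.2  0.9]
 [-0.3  0. ]
 [ 0.6 -1.5]
 [-0.5  0.3]
 [-0.6 -1.7]
 [-0.3 -1. ]
 [-2.3  0.1]
 [ 0.2 -0.7]
 [ 0.7 -1.3]
 [-0.7 -0.7]
 [-0.  -1.3]]
knob (np.float64(0.5385975619875556), np.float64(-0.1308956636739109)) bolt (np.float64(0.5387849550549376), np.float64(-0.08289602946865576)) plate (np.float64(0.5395493032667271), np.float64(0.1128872782272973)) travel 0.1277847997178461
```

```bash
cat >> h.py <<'E'
from scipy.spatial.transform import Rotation as Ro
def down(az):  # tool down, tool x at azimuth az deg
    a=np.radians(az); x=np.array([np.cos(a),np.sin(a),0]); z=np.array([0,0,-1.]); return np.c_[x,np.cross(z,x),z]
def plan(p,R,n=8,ts=1.,rs=.9,calls=1,sgn=None):
    s=r.sense(); cp=np.array(s["eef_pos"]);cR=np.array(s["tool_rot"])
    for k in range(calls):
        rows=[]
        for i in range(8):
            d=cR.T@(np.array(p)-cp)/.025; m=np.abs(d).max(); d=d/max(1,m/ts)
            w=Ro.from_matrix(cR.T@R).as_rotvec()
            w=w/.1; m=np.abs(w).max(); w=w/max(1,m/rs)
            d=np.round(d,2);w=np.round(w,2)
            rows.append(" ".join(f"{v:g}" for v in np.r_[d,w]))
            cp=cp+cR@(d*.025); cR=cR@Ro.from_rotvec(w*.1).as_matrix()
        print("; ".join(rows)); print("end",np.round(cp,4),"az",np.degrees(np.arctan2(cR[1,0],cR[0,0])))
def st():
    s=r.sense(); R=np.array(s["tool_rot"])
    print("t",s["time_s"],"p",np.round(s["eef_pos"],4),"az",round(np.degrees(np.arctan2(R[1,0],R[0,0])),2),"z",np.round(R[:,2],3),"F",np.round(s["contact_force"],1),"M",np.round(s["moment"],2),"w",s["width"],"q",np.round(s["joint_pos"],1))
E
python3 - <<'E'
from h import *
plan([.5386,-.131,.21],down(178),calls=2,rs=1)
E
```

```text
1 -0.64 0.04 -0 -0 -1; 1 -0.5 0.04 -0 -0 -1; 1 -0.39 0.03 -0 -0 -1; 1 -0.27 0.03 -0 -0 -1; 1 -0.17 0.03 -0 -0 -1; 1 -0.07 0.03 -0 -0 -1; 1 0.03 0.03 -0 -0 -1; 1 0.13 0.03 0 -0 -1
end [ 0.3815 -0.3837  0.2198] az 71.48737922006092
1 0.24 0.03 0 -0 -1; 1 0.35 0.04 0 -0 -1; 1 0.46 0.04 0 -0 -1; 1 0.59 0.04 0 -0 -1; 1 0.73 0.04 0 -0 -1; 1 0.9 0.04 0 -0 -1; 0.91 1 0.05 0 -0 -1; 0.74 1 0.04 0 -0 -1
end [ 0.5073 -0.1814  0.2119] az 117.32401845932165
```

Call:
drive_tool(targets="1 -0.6 0 0 0 -1; 1 -0.5 0 0 0 -1; 1 -0.4 0 0 0 -1; 1 -0.3 0 0 0 -1; 1 -0.2 0 0 0 -1; 1 -0.1 0 0 0 -1; 1 0 0 0 0 -1; 1 0.1 0 0 0 -1", fingers=0.3)

```text
time_s: 1.15
eef_pos: [0.3775, -0.3765, 0.2237]
tool_rot: [[0.297, 0.955, -0.005], [0.955, -0.297, 0.003], [0.002, -0.005, -1.0]]
contact_force: [-0.4, 0.0, -0.2]
width: 0.0598
```

```bash
python3 - <<'E'
from h import *
st()
plan([.5386,-.131,.21],down(178),calls=2,rs=1)
E
```

```text
t 1.15 p [ 0.3775 -0.3765  0.2237] az 72.71 z [-0.005  0.003 -1.   ] F [-0.4  0.  -0.2] M [-0.02 -0.06 -0.02] w 0.059830739774505495 q [ 49.2  17.6 -12.9 102.1   4.4  61.2  17.5]
1 0.29 0.05 -0 -0 -1; 1 0.4 0.05 -0 -0 -1; 1 0.52 0.05 -0 -0 -1; 1 0.65 0.06 -0 -0 -1; 1 0.81 0.06 -0 -0 -1; 1 0.99 0.07 -0 -0 -1; 0.83 1 0.06 -0 -0 -1; 0.67 1 0.06 0 -0.01 -1
end [ 0.5098 -0.1752  0.2123] az 118.54847341375633
0.54 1 0.05 -0 -0 -1; 0.37 0.9 0.04 0 -0.01 -1; 0 -0 0 -0 -0 -1; 0 -0 0 0 -0.01 -1; 0 0 0 -0 -0 -1; 0 0 0 0 -0.01 -1; 0 0 0 -0 -0 -1; 0 0 0 0 -0.01 -1
end [ 0.5386 -0.131   0.21  ] az 164.38550561006912
```

Call:
drive_tool(targets="1 0.3 0 0 0 -1; 1 0.4 0 0 0 -1; 1 0.5 0.1 0 0 -1; 1 0.7 0.1 0 0 -1; 1 0.8 0.1 0 0 -1; 1 1 0.1 0 0 -1; 0.8 1 0 0 0 -1; 0.7 1 0 0 0 -1")

```text
time_s: 2.15
eef_pos: [0.5126, -0.162, 0.2118]
tool_rot: [[-0.513, 0.859, -0.006], [0.859, 0.513, 0.005], [0.007, -0.003, -1.0]]
contact_force: [0.0, 0.3, -0.8]
width: 0.0594
```

```bash
python3 - <<'E'
from h import *
st()
plan([.5386,-.131,.20],down(178),calls=2,rs=1)
E
```

```text
t 2.15 p [ 0.5126 -0.162   0.2118] az 120.84 z [-0.006  0.005 -1.   ] F [ 0.   0.3 -0.8] M [-0.05 -0.17  0.01] w 0.059386351013464074 q [ 33.1  20.5 -27.8 101.4  10.5  61.1  32.5]
0.34 1 0.31 0 -0.01 -1; 0.13 0.55 0.16 0 -0.01 -1; 0 -0 -0 0 -0.01 -1; 0 -0 -0 0 -0.01 -1; 0 -0 -0 0 -0.01 -1; 0 -0 -0 0 -0.01 -1; 0 -0 -0 0 -0 -1; 0 -0 -0 0 -0.01 -1
end [ 0.5387 -0.131   0.2   ] az 166.67287647326083
0 -0 -0 0 -0 -1; 0 -0 -0 0 -0.01 -0.98; 0 -0 -0 0 0 0; 0 -0 -0 0 0 0; 0 -0 -0 0 0 0; 0 -0 -0 0 0 0; 0 -0 -0 0 0 0; 0 -0 -0 0 0 0
end [ 0.5387 -0.131   0.2   ] az 178.01742632789
```

Call:
drive_tool(targets="0.3 1 0.3 0 0 -1; 0.1 0.5 0.2 0 0 -1; 0 0 0 0 0 -1; 0 0 0 0 0 -1; 0 0 0 0 0 -1; 0 0 0 0 0 -1; 0 0 0 0 0 -1; 0 0 0 0 0 -1")

```text
time_s: 3.15
eef_pos: [0.5432, -0.1186, 0.1967]
tool_rot: [[-0.985, 0.175, -0.007], [0.174, 0.985, 0.01], [0.008, 0.008, -1.0]]
contact_force: [0.2, -0.4, -0.4]
width: 0.0599
```

```bash
python3 - <<'E'
from h import *
st()
s=r.sense(); T=wristT(s); im=r.read_camera("wrist"); cv2.imwrite("pics/w1.png",im[:,:,::-1]); np.save("w1T.npy",T)
for P in ([.5386,-.131,.097],[.5388,-.0829,.056],[.539,-.063,.086]): print(np.round(proj("wrist",P,T),1))
E
```

```text
t 3.15 p [ 0.5432 -0.1186  0.1967] az 169.95 z [-0.007  0.01  -1.   ] F [ 0.2 -0.4 -0.4] M [ 0.02 -0.16  0.01] w 0.05988136550618197 q [ 35.5  25.5 -39.2  99.3  17.4  61.9  70.6]
[304.  236.1]
[363.3 212.3]
[394. 217.]
```

View pics/w1.png

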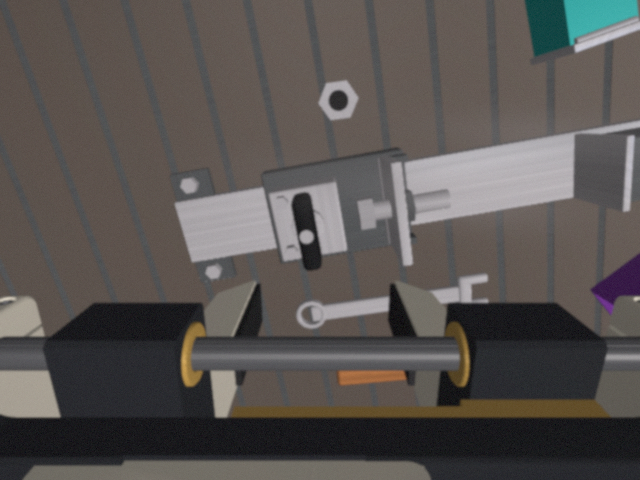

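```bash
python3 - <<'E'
import cv2
a=cv2.imread("pics/w1.png"); cv2.imwrite("pics/w1a.png",cv2.resize(a[140:290,255:455],None,fx=4,fy=4,interpolation=cv2.INTER_CUBIC))
E
```

```text
(no output)
```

View pics/w1a.png

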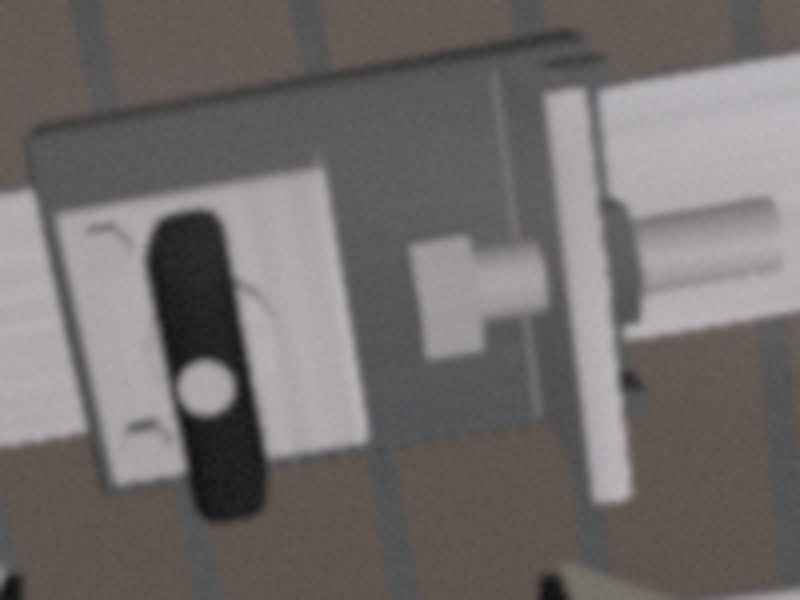

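```bash
python3 - <<'E'
from h import *
T=np.load("w1T.npy")
a=np.radians(89.8)
def line(c,L,z,ang):
    d=np.array([np.cos(ang),np.sin(ang)])
    p=[proj("wrist",[c[0]+k*L*d[0],c[1]+k*L*d[1],z],T) for k in(-1,1)]
    v=p[1]-p[0]; return np.round(p,1).tolist(),np.degrees(np.arctan2(v[0],v[1]))
for ka in (-5,0,5,10): print(ka,line((.5386,-.129),.028,.097,np.radians(-.2-ka)))
print("bracket",line((.539,-.063),.04,.086,np.radians(-.2)))
im=cv2.imread("pics/w1.png",0)[140:290,255:455]
# left edge of bar subpixel
for row in range(62,122,6):
    g=im[row].astype(float); d=np.diff(g); 
    l=35+np.argmin(d[35:62]); rr=l+5+np.argmax(d[l+5:l+25]); print(row,l,rr,end=' | ')
E
```

```text
-5 ([[296.0, 198.9], [316.7, 270.3]], np.float64(16.230833165145803))
0 ([[299.3, 198.2], [313.6, 270.9]], np.float64(11.062013299417577))
5 ([[302.8, 197.8], [310.3, 271.3]], np.float64(5.868900024026004))
10 ([[306.2, 197.6], [307.1, 271.4]], np.float64(0.657570830667319))
bracket ([[387.4, 163.6], [400.0, 266.2]], np.float64(6.967215426921565))
62 36 56 | 68 36 57 | 74 37 58 | 80 38 59 | 86 40 60 | 92 41 61 | 98 58 63 | 104 43 63 | 110 45 65 | 116 46 65 |
```

```bash
cat >> h.py <<'E'
def ray(name,px,z,T=None):
    c=r.get_calibration(name); T=np.array(c["world_from_camera"]) if T is None else T
    d=T[:3,:3]@np.array([(px[0]-c["cx"])/c["fx"],-(px[1]-c["cy"])/c["fy"],-1]); o=T[:3,3]
    return o+d*(z-o[2])/d[2]
E
python3 - <<'E'
from h import *
T=np.load("w1T.npy")
print(ray("wrist",(306.4,236.9),.098,T),ray("wrist",(397,214.4),.086,T))
plan([.539,-.1295,.12],down(179.8),calls=1,rs=.6,ts=.7)
E
```

```text
[ 0.539217   -0.12927656  0.098     ] [ 0.53738497 -0.06051868  0.086     ]
0.01 -0.11 0.7 0.03 -0.03 -0.6; 0.02 -0.11 0.7 0.03 -0.03 -0.6; 0.04 -0.1 0.7 0.03 -0.02 -0.47; 0.04 -0.1 0.7 -0 0 0; 0.01 -0.04 0.26 -0 0 0; 0 -0 0 -0 0 0; 0 -0 0 -0 0 0; 0 -0 0 -0 0 0
end [ 0.5391 -0.1295  0.12  ] az 179.80919047931576
```

Call:
drive_tool(targets="0 -0.1 0.7 0 0 -0.6; 0 -0.1 0.7 0 0 -0.6; 0 -0.1 0.7 0 0 -0.5; 0 -0.1 0.7 0 0 0; 0 0 0.2 0 0 0; 0 0 0 0 0 0; 0 0 0 0 0 0; 0 0 0 0 0 0")

```text
time_s: 4.2
eef_pos: [0.5438, -0.1245, 0.1189]
tool_rot: [[-1.0, -0.006, -0.005], [-0.006, 1.0, 0.011], [0.005, 0.011, -1.0]]
contact_force: [0.1, 0.4, 0.5]
width: 0.0597
```

```bash
python3 - <<'E'
from h import *
st()
s=r.sense(); T=wristT(s); im=r.read_camera("wrist"); cv2.imwrite("pics/w2.png",im[:,:,::-1]); np.save("w2T.npy",T)
plan([.539,-.1295,.068],down(179.8),calls=1,rs=.6,ts=.7)
E
```

```text
t 4.2 p [ 0.5438 -0.1245  0.1189] az -179.68 z [-0.005  0.011 -1.   ] F [0.1 0.4 0.5] M [ 0.13 -0.18 -0.01] w 0.05968137786890803 q [ 35.6  31.1 -39.2 104.1  23.1  53.5  76.6]
0.06 -0.08 0.7 0.11 -0.05 0.09; 0.07 -0.07 0.7 -0 0 0; 0.06 -0.06 0.64 -0 0 0; 0 0 -0 -0 0 0; 0 0 -0 -0 0 0; 0 0 -0 -0 0 0; 0 0 -0 -0 0 0; 0 0 -0 -0 0 0
end [ 0.5391 -0.1296  0.0679] az 179.8037416772729
```

View pics/w2.png

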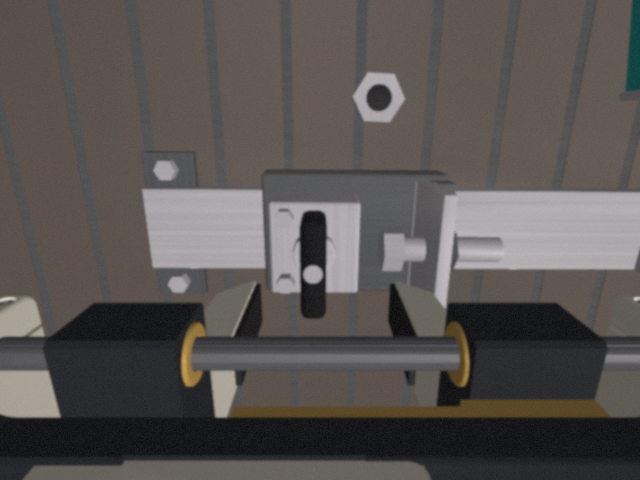

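```bash
python3 - <<'E'
from h import *
T=np.load("w2T.npy")
k=ray("wrist",(313,274),.098,T);print(k)
for c in((302,213),(325,213),(301,315),(325,315)): print(ray("wrist",c,.097,T))
plan([(k[0]+.5392)/2,k[1],.068],down(179.8),calls=1,rs=.6,ts=.5)
E
```

```text
[ 0.5389668  -0.12914179  0.098     ]
[ 0.50648466 -0.13455938  0.097     ]
[ 0.50644389 -0.12305461  0.097     ]
[ 0.56350045 -0.13577711  0.097     ]
[ 0.56349999 -0.12269305  0.097     ]
0.04 -0.05 0.5 0.11 -0.05 0.09; 0.05 -0.05 0.5 -0 0 0; 0.05 -0.04 0.5 -0 0 0; 0.05 -0.05 0.5 -0 0 0; -0 0 0.04 -0 0 0; -0 0 -0 -0 0 0; -0 0 -0 -0 0 0; -0 0 -0 -0 0 0
end [ 0.5391 -0.1292  0.0679] az 179.8037416772729
```

Call:
drive_tool(targets="0.05 -0.05 0.5 0.1 0 0.1; 0.05 -0.05 0.5 0 0 0; 0.05 -0.05 0.5 0 0 0; 0.05 -0.05 0.5 0 0 0; 0 0 0 0 0 0; 0 0 0 0 0 0; 0 0 0 0 0 0; 0 0 0 0 0 0")

```text
time_s: 5.25
eef_pos: [0.5383, -0.1298, 0.0655]
tool_rot: [[-1.0, 0.005, -0.005], [0.005, 1.0, 0.0], [0.005, 0.0, -1.0]]
contact_force: [-0.2, 0.4, 0.1]
width: 0.0598
```

```bash
python3 - <<'E'
from h import *
st()
plan([.5391,-.1292,.068],down(179.8),calls=1,rs=.6,ts=.5)
E
```

```text
t 5.25 p [ 0.5383 -0.1298  0.0655] az 179.7 z [-0.005  0.    -1.   ] F [-0.2  0.4  0.1] M [ 0.12 -0.14 -0.02] w 0.05979137067053923 q [ 33.8  34.3 -36.4 107.5  27.1  47.3  72.9]
-0.03 0.02 -0.1 0 -0.05 -0.02; -0 0 0 0 0 0; -0 0 0 0 0 0; -0 0 0 0 0 0; -0 0 0 0 0 0; -0 0 0 0 0 0; -0 0 0 0 0 0; -0 0 0 0 0 0
end [ 0.5391 -0.1293  0.068 ] az 179.81480244437049
```

Call:
drive_tool(targets="0 0 -0.1 0 0 0; 0 0 0 0 0 0; 0 0 0 0 0 0; 0 0 0 0 0 0; 0 0 0 0 0 0; 0 0 0 0 0 0; 0 0 0 0 0 0; 0 0 0 0 0 0", fingers=-1)

```text
time_s: 6.25
eef_pos: [0.5387, -0.13, 0.0688]
tool_rot: [[-1.0, 0.005, -0.004], [0.005, 1.0, -0.0], [0.004, -0.0, -1.0]]
contact_force: [0.4, -0.2, 1.1]
width: 0.0138
```

```bash
python3 - <<'E'
from h import *
st()
E
```

```text
t 6.25 p [ 0.5387 -0.13    0.0688] az 179.7 z [-0.004 -0.    -1.   ] F [ 0.4 -0.2  1.1] M [ 0.04 -0.17  0.14] w 0.013844183398564016 q [ 33.9  34.  -36.5 107.4  26.9  47.6  73.1]
```

Call:
drive_tool(targets="0 0.4 0 0 0 0; 0 0.6 0 0 0 0; 0 0.8 0 0 0 0; 0 0.8 0 0 0 0; 0 0.8 0 0 0 0; 0 0.6 0 0 0 0; 0 0.3 0 0 0 0; 0 0 0 0 0 0")

```text
time_s: 7.25
eef_pos: [0.5389, -0.0161, 0.0688]
tool_rot: [[-1.0, 0.005, -0.003], [0.005, 1.0, -0.001], [0.003, -0.001, -1.0]]
contact_force: [0.4, 1.9, -0.2]
width: 0.0136
```

```bash
python3 - <<'E'
from h import *
st()
im=r.read_camera("side"); cv2.imwrite("pics/side2.png",cv2.resize(im[160:400,200:440,::-1],None,fx=2.5,fy=2.5,interpolation=cv2.INTER_CUBIC))
im=r.read_camera("scene"); cv2.imwrite("pics/scene2.png",cv2.resize(im[195:305,260:420,::-1],None,fx=5,fy=5,interpolation=cv2.INTER_CUBIC))
E
```

```text
t 7.25 p [ 0.5389 -0.0161  0.0688] az 179.73 z [-0.003 -0.001 -1.   ] F [ 0.4  1.9 -0.2] M [ 0.66 -0.2  -0.13] w 0.013598330587284135 q [ 22.4  33.  -36.8 109.5  26.8  46.5  60.8]
```

View pics/side2.png

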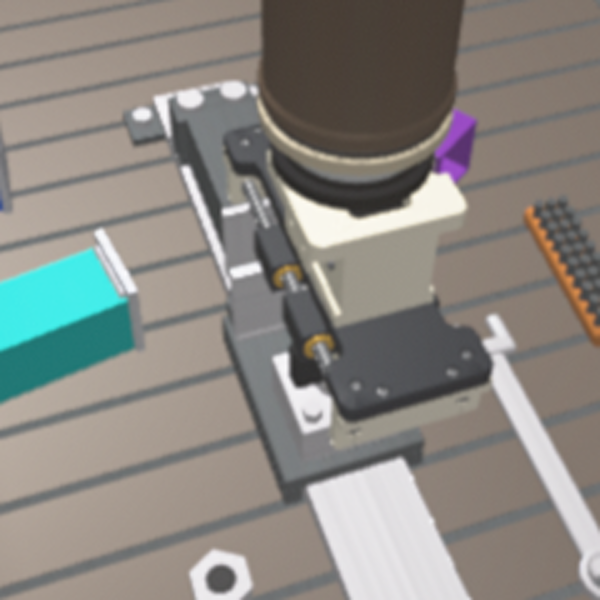

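View pics/scene2.png

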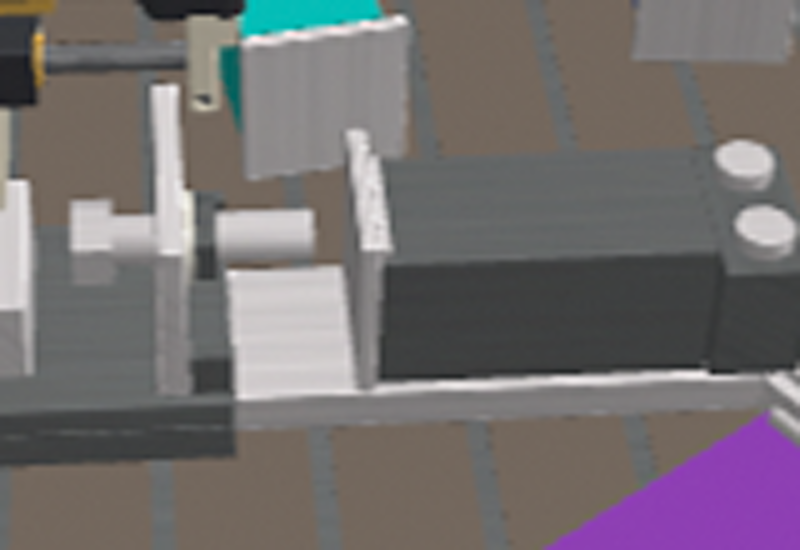

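Call:
drive_tool(targets="0 0.1 0 0 0 0; 0 0.1 0 0 0 0; 0 0.1 0 0 0 0; 0 0.04 0 0 0 0; 0 0.04 0 0 0 0; 0 0.04 0 0 0 0; 0 0.04 0 0 0 0; 0 0.04 0 0 0 0")

```text
time_s: 8.35
eef_pos: [0.539, -0.0073, 0.0688]
tool_rot: [[-1.0, 0.009, -0.004], [0.009, 1.0, -0.005], [0.004, -0.005, -1.0]]
contact_force: [0.2, -2.3, 2.1]
width: 0.0136
```

```bash
python3 - <<'E'
from h import *
st()
im=r.read_camera("scene"); cv2.imwrite("pics/scene3.png",cv2.resize(im[195:305,260:420,::-1],None,fx=5,fy=5,interpolation=cv2.INTER_CUBIC))
E
```

```text
t 8.35 p [ 0.539  -0.0073  0.0688] az 179.47 z [-0.004 -0.005 -1.   ] F [ 0.2 -2.3  2.1] M [-0.11 -0.11  0.08] w 0.013589537178311214 q [ 21.3  32.9 -36.7 109.5  26.8  46.6  59.5]
```

View pics/scene3.png

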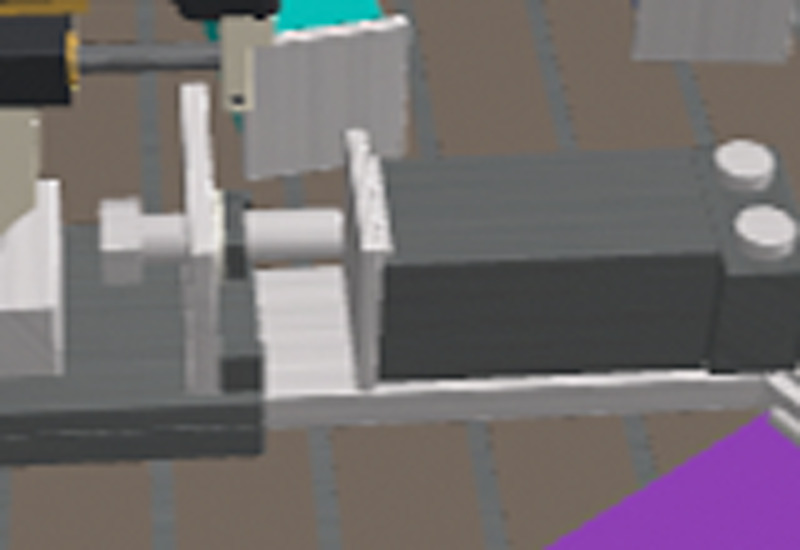

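Call:
drive_tool(targets="0 0.04 0 0 0 0; 0 0.04 0 0 0 0; 0 0.04 0 0 0 0; 0 0.04 0 0 0 0; 0 0.04 0 0 0 0; 0 0.04 0 0 0 0; 0 0.04 0 0 0 0; 0 0.04 0 0 0 0")

```text
time_s: 9.4
eef_pos: [0.539, -0.004, 0.0688]
tool_rot: [[-1.0, 0.013, -0.005], [0.013, 1.0, -0.011], [0.005, -0.011, -1.0]]
contact_force: [-0.8, -5.0, 3.4]
width: 0.0137
```

```bash
python3 - <<'E'
from h import *
st()
im=r.read_camera("scene"); cv2.imwrite("pics/scene4.png",cv2.resize(im[195:305,260:420,::-1],None,fx=5,fy=5,interpolation=cv2.INTER_CUBIC))
E
```

```text
t 9.4 p [ 0.539  -0.004   0.0688] az 179.24 z [-0.005 -0.011 -1.   ] F [-0.8 -5.   3.4] M [-0.61 -0.05  0.12] w 0.013704970394458654 q [ 20.5  32.9 -36.4 109.4  27.   46.8  58.6]
```

View pics/scene4.png

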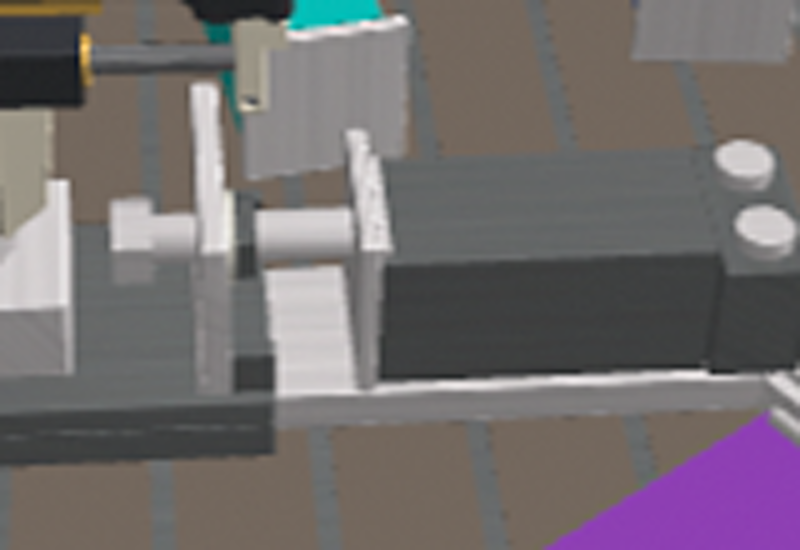

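Call:
drive_tool(targets="0 0.06 0 0.1 0 0; 0 0.06 0 0 0 0; 0 0.06 0 0 0 0; 0 0.06 0 0 0 0; 0 0.06 0 0 0 0; 0 0.06 0 0 0 0; 0 0.06 0 0 0 0; 0 0.06 0 0 0 0")

```text
time_s: 10.45
eef_pos: [0.5389, -0.004, 0.0687]
tool_rot: [[-1.0, 0.025, -0.008], [0.025, 0.999, -0.037], [0.007, -0.037, -0.999]]
contact_force: [-0.8, -8.6, 4.3]
width: 0.0139
```

```bash
python3 - <<'E'
from h import *
st()
im=r.read_camera("scene"); cv2.imwrite("pics/scene5.png",cv2.resize(im[195:305,260:420,::-1],None,fx=5,fy=5,interpolation=cv2.INTER_CUBIC))
a=cv2.imread("pics/scene4.png",0).astype(float);b=cv2.imread("pics/scene5.png",0).astype(float)
def sh(x0,x1,y0,y1): return cv2.phaseCorrelate(a[y0:y1,x0:x1],b[y0:y1,x0:x1],cv2.createHanningWindow((x1-x0,y1-y0),cv2.CV_64F))
print(sh(80,270,60,460),sh(330,480,110,400),sh(600,800,110,400))
E
```

```text
t 10.45 p [ 0.5389 -0.004   0.0687] az 178.55 z [-0.008 -0.037 -0.999] F [-0.8 -8.6  4.3] M [-0.67 -0.    0.17] w 0.013911565212884754 q [ 18.8  32.7 -35.4 109.4  27.9  47.5  56.4]
((0.0581837204289144, -0.08109859902376115), 0.6101062872326006) ((0.11737484960848121, 0.030554008844546843), 0.4882291305108725) ((-0.04868675639737319, -0.012252089411560974), 0.9905361586425508)
```

Call:
drive_tool(targets="0 0.07 0 -0.2 0 0.6; 0 0.07 0 -0.15 0 1; 0.01 0.06 0 -0.1 0 1; 0.02 0.06 0 0 0 1; 0.03 0.05 0 0 0 1; 0.03 0.05 0 0 0 1; 0.04 0.05 0 0 0 1; 0.04 0.05 0 0 0 1")

```text
time_s: 11.5
eef_pos: [0.5389, -0.0035, 0.0687]
tool_rot: [[-0.683, 0.73, -0.004], [0.73, 0.683, -0.007], [-0.003, -0.007, -1.0]]
contact_force: [-1.2, -7.1, 3.7]
width: 0.0137
```

```bash
python3 - <<'E'
from h import *
st()
print(np.round(r.sense()["tool_rot"],3))
E
```

```text
t 11.5 p [ 0.5389 -0.0035  0.0687] az 133.1 z [-0.004 -0.007 -1.   ] F [-1.2 -7.1  3.7] M [-1.27 -0.04  0.21] w 0.013680168290094533 q [ 12.4  30.2 -24.6 110.2  18.2  43.6  20.5]
[[-0.683  0.73  -0.004]
 [ 0.73   0.683 -0.007]
 [-0.003 -0.007 -1.   ]]
```

Call:
drive_tool(targets="0.04 0.04 0 0 0.03 1; 0.05 0.03 0 0 0.03 1; 0.05 0.03 0 0 0.03 1; 0.05 0.03 0 0 0.03 1; 0.06 0.02 0 0 0.03 1; 0.06 0.01 0 0 0.03 0.8; 0.06 0.01 0 0 0.03 0.6; 0.06 0.01 0 0 0.03 0.5")

```text
time_s: 12.5
eef_pos: [0.5388, -0.0033, 0.0688]
tool_rot: [[-0.032, 0.999, -0.013], [1.0, 0.032, 0.0], [0.001, -0.013, -1.0]]
contact_force: [-1.0, -5.8, 3.4]
width: 0.015
```

```bash
python3 - <<'E'
from h import *
st()
im=r.read_camera("scene"); cv2.imwrite("pics/scene6.png",cv2.resize(im[175:305,220:420,::-1],None,fx=4,fy=4,interpolation=cv2.INTER_CUBIC))
E
```

```text
t 12.5 p [ 0.5388 -0.0033  0.0688] az 91.81 z [-0.013  0.    -1.   ] F [-1.  -5.8  3.4] M [-0.96  0.05  0.77] w 0.015022510939523318 q [  5.1  29.  -14.1 110.4   9.9  42.5 -12.9]
```

View pics/scene6.png

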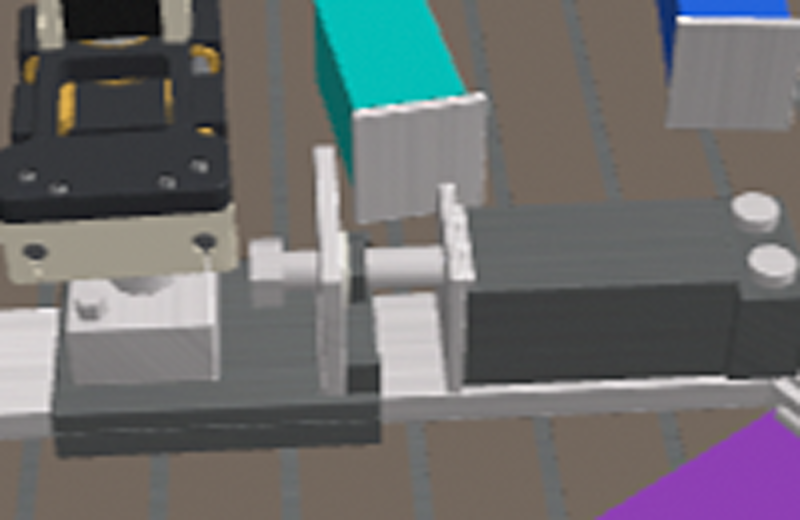

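```bash
python3 - <<'E'
import cv2,numpy as np
a=cv2.imread("pics/w2.png")[220:280,360:440]; 
b=cv2.resize(a,None,fx=10,fy=10,interpolation=cv2.INTER_CUBIC).astype(float); b=np.clip((b-90)*1.6,0,255).astype('uint8'); cv2.imwrite("pics/w2b.png",b)
a=cv2.imread("pics/w1.png")[190:240,345:415]
b=cv2.resize(a,None,fx=10,fy=10,interpolation=cv2.INTER_CUBIC).astype(float); b=np.clip((b-90)*1.6,0,255).astype('uint8'); cv2.imwrite("pics/w1b.png",b)
E
```

```text
(no output)
```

View pics/w2b.png

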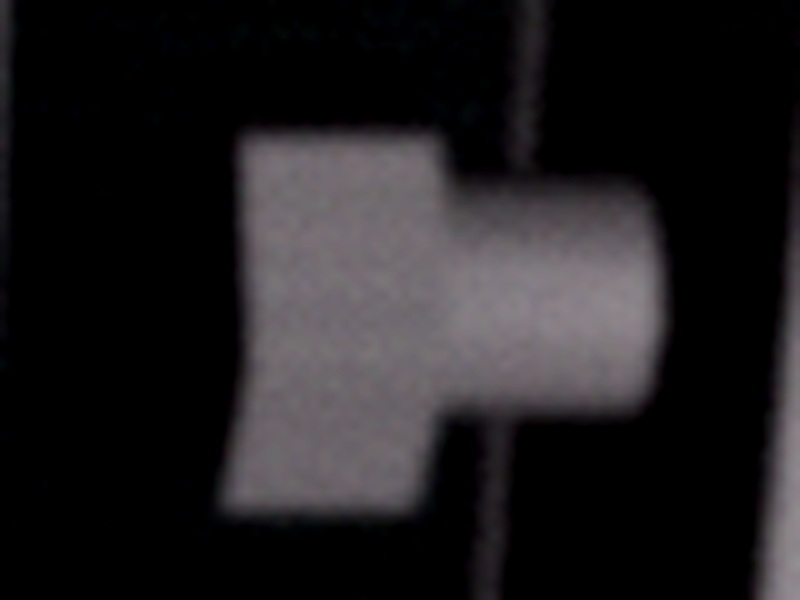

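View pics/w1b.png

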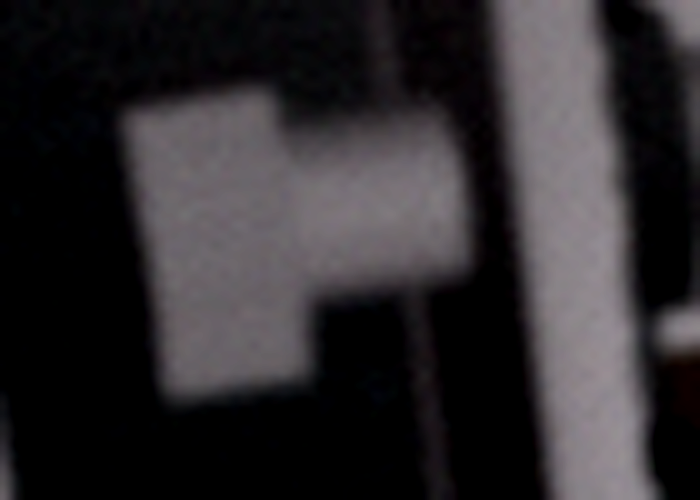

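Call:
drive_tool(targets="0 0 0 0 0 0; 0 0 0 0 0 0; 0 0 0 0 0 0; 0 0 0 0 0 0; 0 0 -0.3 0 0 0; 0 0 -0.8 0 0 0; 0 0 -0.8 0 0 0; 0 0 -0.4 0 0 0", fingers=0.3)

```text
time_s: 13.55
eef_pos: [0.5389, -0.0008, 0.128]
tool_rot: [[-0.031, 0.999, -0.014], [1.0, 0.031, 0.003], [0.003, -0.014, -1.0]]
contact_force: [-0.3, -0.2, -1.2]
width: 0.0596
```

```bash
python3 - <<'E'
from h import *
st()
s=r.sense(); T=wristT(s); im=r.read_camera("wrist"); cv2.imwrite("pics/w3.png",im[:,:,::-1]); np.save("w3T.npy",T)
for P in ([.539,-.0033,.097],[.539,.0447,.056],[.539,.0647,.086]): print(np.round(proj("wrist",P,T),1))
E
```

```text
t 13.55 p [ 0.5389 -0.0008  0.128 ] az 91.8 z [-0.014  0.003 -1.   ] F [-0.3 -0.2 -1.2] M [ 0.02 -0.07 -0.01] w 0.059566028822750465 q [  5.9  24.5 -15.2 107.3   7.8  50.  -11.3]
[325.7 281.2]
[328.9 183.5]
[330.1 154.7]
```

View pics/w3.png

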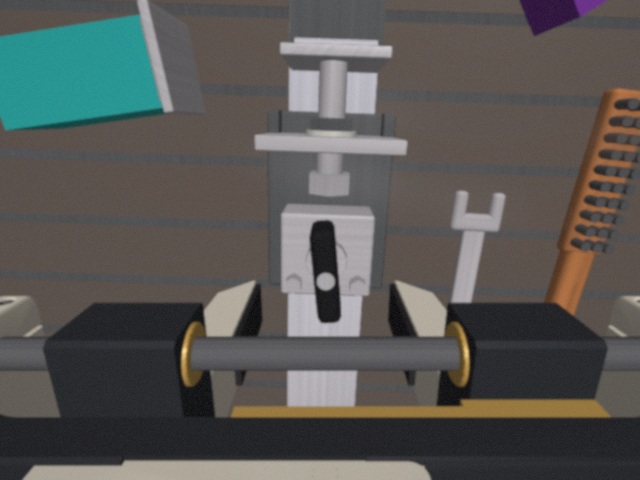

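```bash
python3 - <<'E'
import cv2,numpy as np
a=cv2.imread("pics/w3.png")[150:210,290:370]; 
b=cv2.resize(a,None,fx=10,fy=10,interpolation=cv2.INTER_CUBIC).astype(float); b=np.clip((b-70)*1.5,0,255).astype('uint8'); cv2.imwrite("pics/w3b.png",b)
E
```

```text
(no output)
```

View pics/w3b.png

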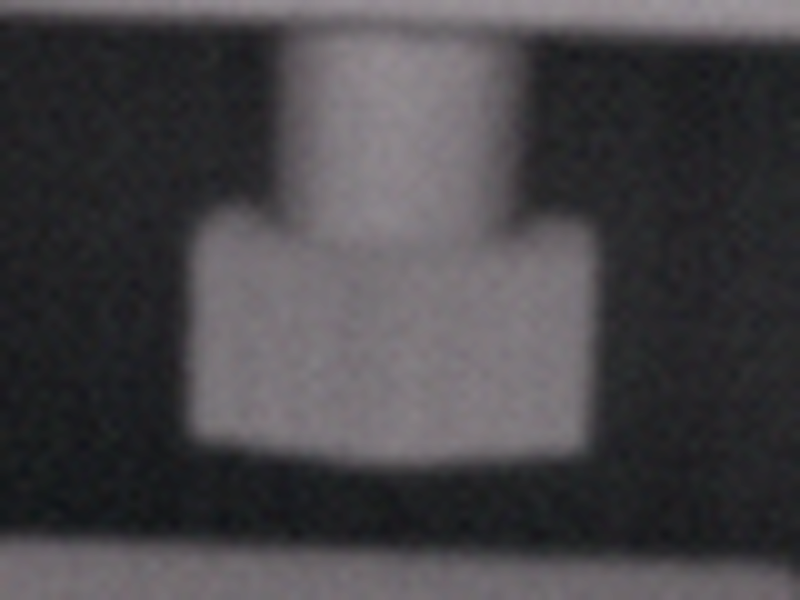

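```bash
cat > hexfit.py <<'E'
from h import *
from scipy.optimize import least_squares
from scipy.ndimage import gaussian_filter
R=.024/np.sqrt(3)
def verts(p,T):
    x,y,th,yaw=p; c,s=np.cos(yaw),np.sin(yaw); out=[]
    for f in (150,90,30):
        a=np.radians(f)+th; oy,oz=R*np.cos(a),R*np.sin(a)
        X=np.array([x-.006*c-s*oy, y-.006*s+c*oy, .056+oz]); out.append(proj("wrist",X,T))
    return np.array(out)
def cross(g,lev):  # first crossing along g from bright inside outward -> index
    i=np.where((g[:-1]>=lev)&(g[1:]<lev))[0]
    if len(i)==0:return None
    i=i[0]; return i+(g[i]-lev)/(g[i]-g[i+1])
def run(img,T,axis,lo,hi,inside,ends,p0,horiz):
    # axis: contour as function of column (horiz=True: bottom edge) or of row (left edge)
    im=gaussian_filter(cv2.imread(img,0).astype(float),.6); pts=[]
    for k in range(lo,hi+1):
        g=im[inside:inside+30,k] if horiz else im[k,inside:inside-30:-1]
        lev=(g[0:3].mean()+np.sort(g)[:5].mean())/2
        c=cross(g,lev)
        if c is not None: pts.append((k,inside+c) if horiz else (k,inside-c))
    pts=np.array(pts)
    def res(p):
        v=verts(p,T); 
        if not horiz: v=v[:,::-1]
        o=np.argsort(v[:,0]); v=v[o]
        e=np.interp(pts[:,0],v[:,0],v[:,1])-pts[:,1]
        return np.r_[e,(v[0,0]-ends[0])*3,(v[2,0]-ends[1])*3,(p[3]-np.radians(89.8))*20]
    best=None
    for t0 in (-.12,-.06,0,.06,.12):
        s=least_squares(res,[*p0,t0,np.radians(89.8)],x_scale=[.001,.001,.02,.01],loss='soft_l1',f_scale=.3)
        if best is None or s.cost<best.cost: best=s
    # scan theta
    sc=[]
    for t in np.radians(np.arange(-9,10,2)):
        s=least_squares(lambda q:res([q[0],q[1],t,q[2]]),[best.x[0],best.x[1],best.x[3]],x_scale=[.001,.001,.01],loss='soft_l1',f_scale=.3); sc.append(round(s.cost,2))
    print(img,"pos",np.round(best.x[:2],4),"theta",np.degrees(best.x[2]),"yaw",np.degrees(best.x[3]),"cost",best.cost,"rms",np.std(res(best.x)[:len(pts)]),sc)
    return best,pts
if __name__=="__main__":
    run("pics/w3.png",np.load("w3T.npy"),0,311,347,188,(308.9-.45,349.1-.45),(.539,.0447),True)
    run("pics/w2.png",np.load("w2T.npy"),0,235,269,392,(233-.45,271.4-.45),(.539,-.081),False)
E
python3 hexfit.py
```

```text
pics/w3.png pos [0.5389 0.0453] theta -0.25849943592229546 yaw 89.96846709199625 cost 0.6731739090092079 rms 0.05530335197449607 [np.float64(1.27), np.float64(1.03), np.float64(0.85), np.float64(0.73), np.float64(0.68), np.float64(0.69), np.float64(0.77), np.float64(0.91), np.float64(1.11), np.float64(1.38)]Traceback (most recent call last):
  File "hexfit.py", line 42, in <module>
    run("pics/w2.png",np.load("w2T.npy"),0,235,269,392,(233-.45,271.4-.45),(.539,-.081),False)
    ~~~^^^^^^^^^^^^^^^^^^^^^^^^^^^^^^^^^^^^^^^^^^^^^^^^^^^^^^^^^^^^^^^^^^^^^^^^^^^^^^^^^^^^^^^
  File "hexfit.py", line 32, in run
    s=least_squares(res,[*p0,t0,np.radians(89.8)],x_scale=[.001,.001,.02,.01],loss='soft_l1',f_scale=.3)
    return func(*args, **kwargs)
    result = trf(vector_fun.fun, vector_fun.jac, x0, f0, J0, lb, ub, ftol, xtol,
                 gtol, max_nfev, x_scale, loss_function, tr_solver,
                 tr_options.copy(), verbose, callback=callback_wrapped)
    return trf_no_bounds(
        fun, jac, x0, f0, J0, ftol, xtol, gtol, max_nfev, x_scale,
        loss_function, tr_solver, tr_
[... 820 characters left out ...]
n(x, *self.args, **self.kwargs))
                      ~~~~~~~~^^^^^^^^^^^^^^^^^^^^^^^^^^^^^^
    return np.atleast_1d(self.fun(x))
                         ~~~~~~~~^^^
    return self.f(x, *self.args, **self.kwargs)
           ~~~~~~^^^^^^^^^^^^^^^^^^^^^^^^^^^^^^
  File "hexfit.py", line 25, in res
    v=verts(p,T);
  File "hexfit.py", line 9, in verts
    X=np.array([x-.006*c-s*oy, y-.006*s+c*oy, .056+oz]); out.append(proj("wrist",X,T))
                                                                    ~~~~^^^^^^^^^^^^^
  File "h.py", line 4, in proj
    c=r.get_calibration(name); T=np.array(c["world_from_camera"]) if T is None else T
ValueError: time passes only in moves, steps and waits
```

```bash
sed -i 's/^from cell import r$/from cell import r\n_C={}\ndef cal(n):\n    if n not in _C: _C[n]=r.get_calibration(n)\n    return _C[n]/; s/c=r.get_calibration(name)/c=cal(name)/; s/r.get_calibration("wrist")/cal("wrist")/' h.py
python3 hexfit.py; python3 - <<'E'
from h import *
im=cv2.imread("pics/w3.png").astype(float).mean(2)
print(np.round(im[177:193,305:354].mean(0),1).tolist())
im=cv2.imread("pics/w2.png").astype(float).mean(2)
print(np.round(im[229:275,386:401].mean(1),1).tolist())
T=np.load("w3T.npy")
for th in (-6,-3,0,3,6):
    from hexfit import verts
    print(th,np.round(verts([.5389,.0453,np.radians(th),np.radians(89.8)],T),2).tolist())
T=np.load("w2T.npy")
for th in (-6,-3,0,3,6):
    print(th,np.round(verts([.5389,-.081,np.radians(th),np.radians(89.8)],T),2).tolist())
E
```

```text
pics/w3.png pos [0.5389 0.0453] theta -0.25849943592229546 yaw 89.96846709199625 cost 0.6731739090092079 rms 0.05530335197449607 [np.float64(1.27), np.float64(1.03), np.float64(0.85), np.float64(0.73), np.float64(0.68), np.float64(0.69), np.float64(0.77), np.float64(0.91), np.float64(1.11), np.float64(1.38)]
pics/w2.png pos [ 0.54   -0.0812] theta -8.285378661021051 yaw 89.16905826134374 cost 0.15950714273018002 rms 0.08758934393171824 [np.float64(0.18), np.float64(0.21), np.float64(0.41), np.float64(0.69), np.float64(1.05), np.float64(1.47), np.float64(1.95), np.float64(2.48), np.float64(3.06), np.float64(3.69)]
[92.1, 92.6, 96.5, 109.6, 131.6, 145.3, 149.0, 150.0, 149.0, 148.0, 149.0, 150.3, 151.0, 150.8, 149.4, 149.9, 151.5, 150.1, 149.8, 148.3, 148.5, 149.0, 149.9, 150.5, 151.4, 152.7, 153.2, 152.4, 151.8, 151.0, 151.6, 151.6, 153.0, 152.3, 152.3, 151.8, 152.8, 153.0, 151.1, 150.7, 151.0, 150.1, 148.1, 138.2, 119.4, 103.2, 98.6, 98.0, 97.9]
[86.2, 86.5, 87.4, 97.3, 121.3, 144.3, 156.8, 160.8, 160.3, 159.6, 158.5, 159.2, 159.6, 160.4, 161.6, 161.2, 160.0, 159.8, 161.7, 162.0, 160.7, 158.9, 158.4, 158.4, 159.8, 160.4, 160.8, 158.1, 157.0, 157.0, 155.1, 154.7, 154.7, 155.0, 155.2, 155.9, 156.4, 155.9, 154.7, 154.1, 150.1, 137.0, 113.2, 95.2, 89.1, 87.1]
-6 [[346.86, 195.2], [325.9, 196.17], [307.77, 192.97]]
-3 [[347.49, 195.05], [327.12, 196.23], [308.22, 193.19]]
0 [[348.07, 194.88], [328.34, 196.29], [308.73, 193.4]]
3 [[348.59, 194.71], [329.57, 196.33], [309.3, 193.6]]
6 [[349.05, 194.53], [330.79, 196.35], [309.92, 193.81]]
-6 [[381.98, 269.59], [384.64, 253.38], [383.48, 231.51]]
-3 [[381.79, 269.85], [384.58, 254.56], [383.62, 232.31]]
0 [[381.6, 270.04], [384.52, 255.71], [383.76, 233.15]]
3 [[381.41, 270.17], [384.44, 256.84], [383.89, 234.04]]
6 [[381.22, 270.24], [384.36, 257.95], [384.02, 234.98]]
```

```bash
python3 - <<'E'
from h import *
st()
plan([.539,-.030,.072],down(89.8),calls=1,rs=.3,ts=.5)
E
```

```text
t 13.6 p [ 0.5394 -0.0008  0.1289] az 91.8 z [-0.013  0.003 -1.   ] F [1.4 0.2 1. ] M [ 0.04 -0.18  0.02] w 0.0595384936295569 q [  5.9  24.5 -15.2 107.2   7.8  50.1 -11.3]
-0.26 -0.01 0.5 -0.11 -0.02 0.3; -0.26 -0 0.5 -0.02 -0.01 0.05; -0.25 -0 0.5 0 0 -0; -0.26 -0 0.5 0 0 -0; -0.14 -0 0.27 0 0 -0; 0 -0 0 0 0 -0; 0 -0 0 0 0 -0; 0 -0 0 0 0 -0
end [ 0.5391 -0.03    0.0721] az 89.79753525335333
```

Call:
drive_tool(targets="-0.25 0 0.5 -0.1 0 0.3; -0.25 0 0.5 0 0 0; -0.25 0 0.5 0 0 0; -0.25 0 0.45 0 0 0; -0.15 0 0.15 0 0 0; 0 0 0 0 0 0; 0 0 0 0 0 0; 0 0 0 0 0 0")

```text
time_s: 14.6
eef_pos: [0.5393, -0.0306, 0.0731]
tool_rot: [[-0.002, 1.0, -0.004], [1.0, 0.002, 0.003], [0.003, -0.004, -1.0]]
contact_force: [-0.1, -0.9, -0.1]
width: 0.0596
```

```bash
python3 - <<'E'
from h import *
st()
Ts=[];ims=[]
for i in range(10):
    Ts.append(wristT(r.sense())); ims.append(r.read_camera("wrist").astype(float))
m=np.mean(ims,0); np.save("w4.npy",m); np.save("w4T.npy",Ts[5]); cv2.imwrite("pics/w4.png",m[:,:,::-1].astype('uint8'))
print([np.round(t[:3,3],4).tolist() for t in (Ts[0],Ts[-1])])
c=proj("wrist",[.539,.0447,.056],Ts[5]);print(c)
x,y=int(c[0]),int(c[1])
a=m[y-30:y+30,x-40:x+40,::-1]; b=cv2.resize(a,None,fx=10,fy=10,interpolation=cv2.INTER_CUBIC); b=np.clip((b-110)*3,0,255).astype('uint8'); cv2.imwrite("pics/w4b.png",b)
st()
E
```

```text
t 14.6 p [ 0.5393 -0.0306  0.0731] az 90.14 z [-0.004  0.003 -1.   ] F [-0.1 -0.9 -0.1] M [ 0.   -0.14 -0.04] w 0.059566085548107994 q [  7.8  28.4 -13.7 110.5   9.3  42.3 -11.1]
[[0.5396, 0.0512, 0.233], [0.5395, 0.051, 0.2327]]
[325.11359967 137.21524054]
t 15.1 p [ 0.5391 -0.0308  0.0728] az 90.12 z [-0.004  0.003 -1.   ] F [ 0.6 -0.6  0.1] M [-0.05 -0.11 -0.02] w 0.05941567170807282 q [  7.8  28.5 -13.7 110.5   9.3  42.3 -11.1]
```

View pics/w4b.png

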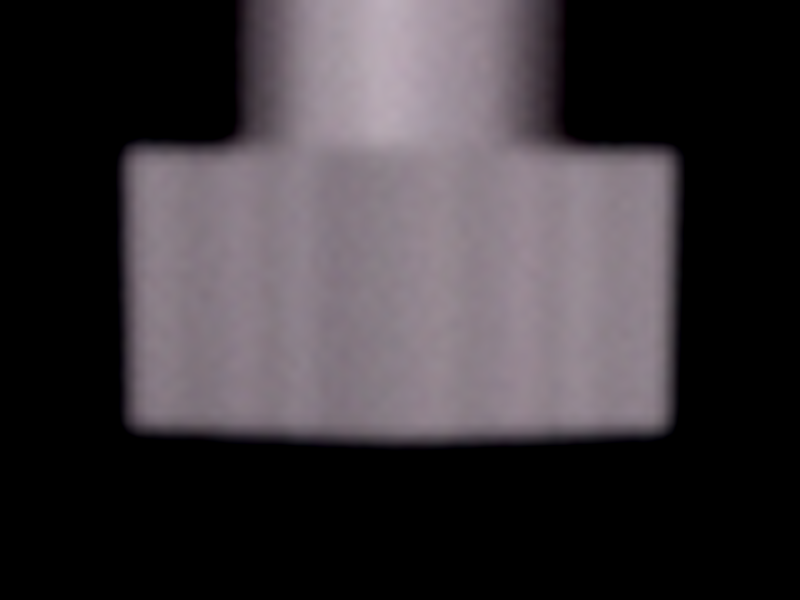

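View pics/w4.png

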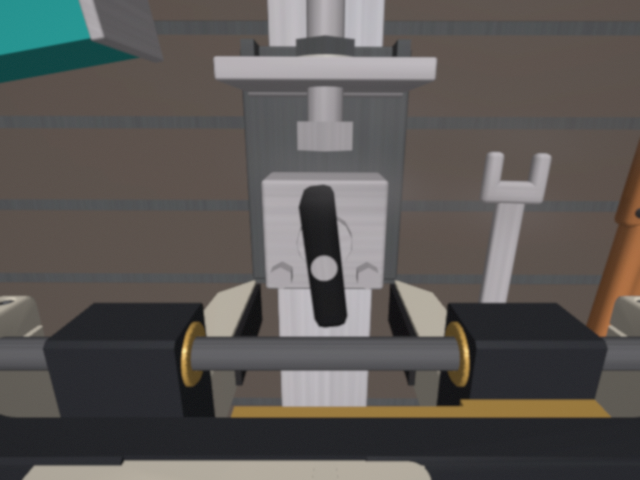

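```bash
python3 - <<'E'
from h import *
b=np.radians(17.7); x=np.array([0,np.cos(b),-np.sin(b)]); z=np.array([0,-np.sin(b),-np.cos(b)]); R=np.c_[x,np.cross(z,x),z]
plan([.539,.016,.082],R,calls=1,rs=.6,ts=.4)
E
```

```text
0.4 -0 -0.08 -0.01 -0.6 0.01; 0.4 -0 -0.1 -0.01 -0.6 0; 0.4 -0 -0.13 -0.01 -0.6 0.01; 0.4 -0 -0.15 -0 -0.6 0; 0.22 -0 -0.1 -0.01 -0.6 0.01; -0 -0 -0 0 -0.12 -0; -0 -0 -0 0 -0 -0; -0 -0 -0 0 -0 -0
end [0.539  0.0161 0.0819] az 89.98386072856168
```

Call:
drive_tool(targets="0.4 0 -0.1 0 -0.6 0; 0.4 0 -0.1 0 -0.6 0; 0.4 0 -0.15 0 -0.6 0; 0.4 0 -0.15 0 -0.6 0; 0.2 0 -0.1 0 -0.6 0; 0 0 0 0 -0.1 0; 0 0 0 0 0 0; 0 0 0 0 0 0")

```text
time_s: 16.1
eef_pos: [0.5395, 0.0146, 0.0832]
tool_rot: [[0.001, 1.0, -0.004], [0.951, -0.002, -0.31], [-0.31, -0.003, -0.951]]
contact_force: [1.0, -0.5, 0.2]
width: 0.0598
```

```bash
python3 - <<'E'
from h import *
st()
Ts=[];ims=[]
for i in range(10):
    Ts.append(wristT(r.sense())); ims.append(r.read_camera("wrist").astype(float))
m=np.mean(ims,0); np.save("w5.npy",m); np.save("w5T.npy",Ts[5]); cv2.imwrite("pics/w5.png",m[:,:,::-1].astype('uint8'))
print([np.round(t[:3,3],4).tolist() for t in (Ts[0],Ts[-1])])
c=proj("wrist",[.539,.0447,.056],Ts[5]);print(c)
x,y=int(c[0]),int(c[1])
a=m[y-30:y+30,x-40:x+40,::-1]; b=cv2.resize(a,None,fx=10,fy=10,interpolation=cv2.INTER_CUBIC); b=np.clip((b-40)*1.4,0,255).astype('uint8'); cv2.imwrite("pics/w5b.png",b); print(x-40,y-30)
E
```

```text
t 16.1 p [0.5395 0.0146 0.0832] az 89.94 z [-0.004 -0.31  -0.951] F [ 1.  -0.5  0.2] M [ 0.36 -0.06  0.05] w 0.05978511147695592 q [-16.1  29.4  -3.9 109.5  24.8  50.4 -37.2]
[[0.54, 0.1418, 0.2099], [0.5399, 0.1427, 0.2098]]
[323.78539739 217.72705251]
283 187
```

View pics/w5b.png

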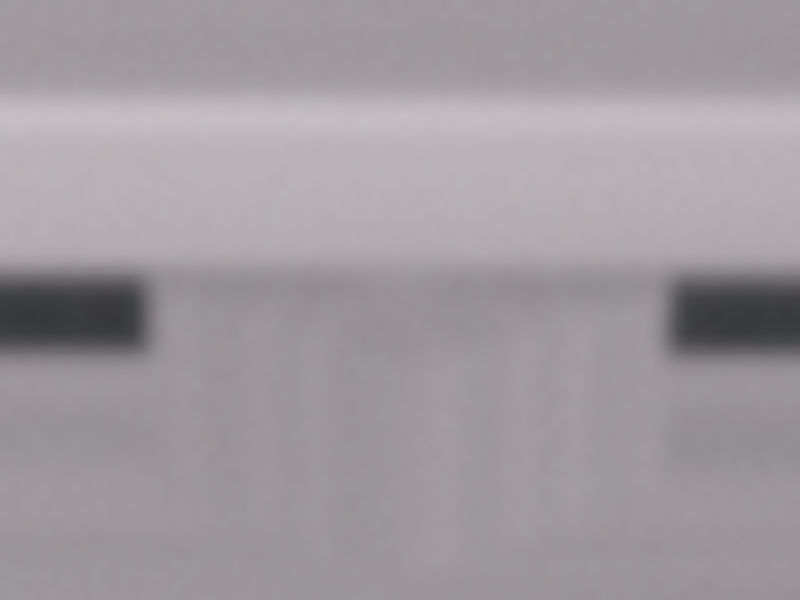

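View pics/w5.png

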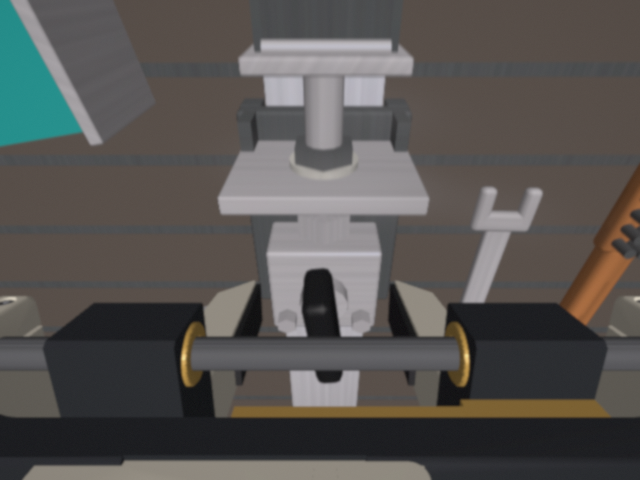

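```bash
python3 - <<'E'
from h import *
m=np.load("w5.npy")
a=m[125:195,275:375,::-1]; b=cv2.resize(a,None,fx=8,fy=8,interpolation=cv2.INTER_CUBIC); b=np.clip((b-30)*1.6,0,255).astype('uint8'); cv2.imwrite("pics/w5c.png",b)
m=np.load("w4.npy")
a=m[15:80,270:380,::-1]; b=cv2.resize(a,None,fx=7,fy=7,interpolation=cv2.INTER_CUBIC); b=np.clip((b-30)*1.6,0,255).astype('uint8'); cv2.imwrite("pics/w4c.png",b)
E
```

```text
(no output)
```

View pics/w5c.png

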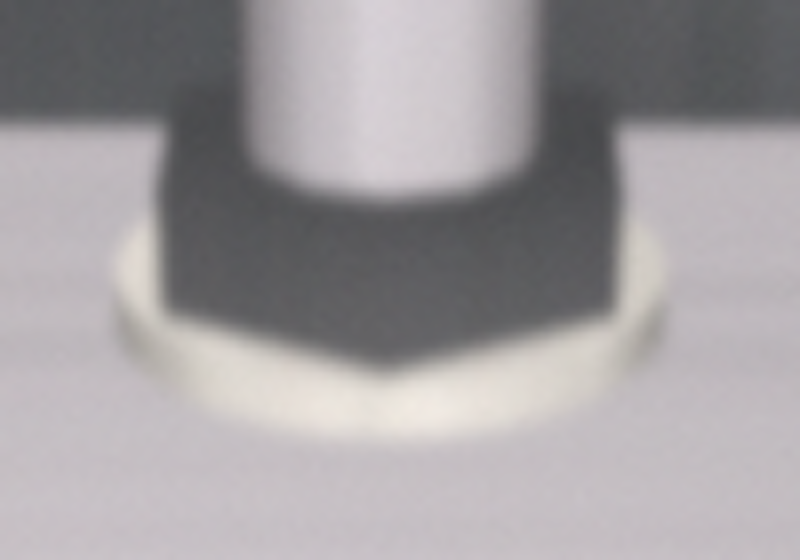

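View pics/w4c.png

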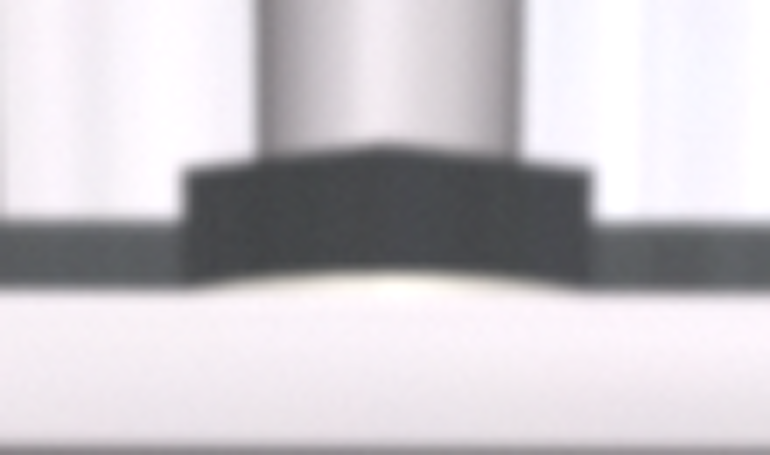

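```bash
python3 - <<'E'
from hexfit import *
run("pics/w4.png",np.load("w4T.npy"),0,299,351,128+10,(297.1,352.3-.45),(.539,.0447),True)
T=np.load("w5T.npy")
# nut: two side vertices rows/cols, front? rear edge of nut lower contour
base=np.array([275,125])
L,K,Rr=[base+np.array(p)/8-.44 for p in((163,318),(388,368),(615,318))]
print(L,K,Rr)
def f(p):
    y0,x0,th,af,z0=p; out=[]
    for fi,px in((150,L),(90,K),(30,Rr)):
        a=np.radians(fi)+th; Rn=af/np.sqrt(3)
        # own y=-X
        out.append(proj("wrist",[x0-Rn*np.cos(a),y0,.056+Rn*np.sin(a)],T)-px)
    return np.r_[np.ravel(out),(z0)]
s=least_squares(f,[.08,.539,0,.024,0],x_scale=[.001,.001,.01,.001,1]);print(s.x,np.degrees(s.x[2]),s.fun)
E
```

```text
pics/w4.png pos [0.5387 0.0455] theta 0.19664380874123172 yaw 89.85719598618687 cost 0.5732541365398153 rms 0.026807686792140645 [np.float64(1.28), np.float64(1.01), np.float64(0.8), np.float64(0.66), np.float64(0.59), np.float64(0.58), np.float64(0.64), np.float64(0.77), np.float64(0.96), np.float64(1.22)]
[294.935 164.31 ] [323.06 170.56] [351.435 164.31 ]
[ 0.06733372  0.53876825  0.00588327 -0.02556677  0.        ] 0.3370864964300984 [ 0.95002733  4.22513351  0.09133238 -8.6050084  -1.03860759  4.09361082
  0.        ]
```

```bash
python3 - <<'E'
from h import *
st()
plan([.5388,.045,.115],down(89.8),calls=1,rs=.6,ts=.4)
E
```

```text
t 16.6 p [0.5396 0.0155 0.0831] az 90.02 z [-0.003 -0.31  -0.951] F [-0.5  0.1  1.3] M [ 0.34 -0.16  0.03] w 0.059905721355489994 q [-16.2  29.5  -3.9 109.4  24.8  50.4 -37.2]
0.18 -0.01 -0.4 -0 0.6 0.01; 0.22 -0.01 -0.4 -0.01 0.6 0.01; 0.24 -0.01 -0.4 -0 0.6 0; 0.22 -0.01 -0.31 -0.01 0.6 0.01; -0 0 0 -0 0.6 0; -0 0 0 -0 0.16 0; -0 0 0 -0 -0 0; -0 0 0 -0 -0 0
end [0.5387 0.045  0.1151] az 89.81401038232428
```

Call:
drive_tool(targets="0.15 0 -0.4 0 0.6 0; 0.2 0 -0.4 0 0.6 0; 0.25 0 -0.4 0 0.6 0; 0.2 0 -0.3 0 0.6 0; 0 0 0 0 0.6 0; 0 0 0 0 0.2 0; 0 0 0 0 0 0; 0 0 0 0 0 0")

```text
time_s: 17.6
eef_pos: [0.5393, 0.0456, 0.116]
tool_rot: [[-0.002, 1.0, -0.004], [1.0, 0.002, 0.013], [0.013, -0.004, -1.0]]
contact_force: [-0.5, -0.2, -0.4]
width: 0.0597
```

```bash
python3 - <<'E'
from h import *
st()
T=wristT(r.sense()); im=r.read_camera("wrist"); cv2.imwrite("pics/w6.png",im[:,:,::-1]); np.save("w6T.npy",T)
for P in ([.5387,.0453,.070],[.5387,.065,.086],[.539,-.003,.098]): print(np.round(proj("wrist",P,T),1))
plan([.5388,.045,.06],down(89.8),calls=1,rs=.3,ts=.4)
E
```

```text
t 17.6 p [0.5393 0.0456 0.116 ] az 90.11 z [-0.004  0.013 -1.   ] F [-0.5 -0.2 -0.4] M [-0.02 -0.08 -0.  ] w 0.0597495401635569 q [ 1.000e-01  2.510e+01 -1.350e+01  1.083e+02  6.700e+00  4.750e+01
 -1.660e+01]
[324.1 268.3]
[324.  244.9]
[324.2 367.4]
-0.01 -0 0.4 -0.04 -0.13 0.06; -0.01 -0 0.4 0 0 -0; -0 -0.01 0.4 0 0 -0; -0.01 -0 0.4 0 0 -0; -0 -0.01 0.4 0 0 -0; -0 0 0.24 0 0 -0; -0 0 -0 0 0 -0; -0 0 -0 0 0 -0
end [0.5388 0.0451 0.06  ] az 89.78609100842402
```

View pics/w6.png

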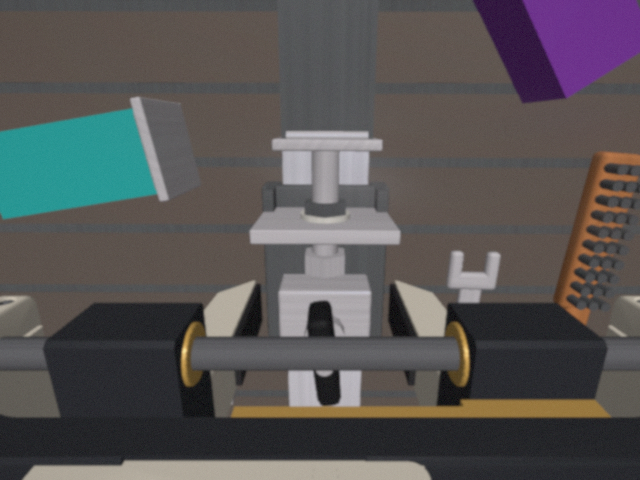

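Call:
drive_tool(targets="0 0 0.4 0 -0.13 0.05; 0 0 0.4 0 0 0; 0 0 0.4 0 0 0; 0 0 0.4 0 0 0; 0 0 0.3 0 0 0; 0 0 0.1 0 0 0; 0 0 0 0 0 0; 0 0 0 0 0 0")

```text
time_s: 18.65
eef_pos: [0.5384, 0.0471, 0.0615]
tool_rot: [[0.001, 1.0, -0.006], [1.0, -0.001, -0.002], [-0.002, -0.006, -1.0]]
contact_force: [-0.2, 0.2, 0.3]
width: 0.0598
```

```bash
python3 - <<'E'
from h import *
st()
plan([.5388,.045,.038],down(89.8),calls=1,rs=.3,ts=.25)
E
```

```text
t 18.65 p [0.5384 0.0471 0.0615] az 89.96 z [-0.006 -0.002 -1.   ] F [-0.2  0.2  0.3] M [-0.04 -0.11 -0.  ] w 0.059821918170411194 q [ -1.7  29.3 -12.2 111.    9.1  41.  -19.4]
-0.02 0.01 0.25 -0.06 0.02 0.03; -0.02 0 0.25 0 -0 -0; -0.02 0 0.25 0 -0 -0; -0.02 0.01 0.19 0 -0 -0; -0 -0 -0 0 -0 -0; -0 -0 -0 0 -0 -0; -0 -0 -0 0 -0 -0; -0 -0 -0 0 -0 -0
end [0.5389 0.0451 0.038 ] az 89.78758736209936
```

Call:
drive_tool(targets="-0.05 0.01 0.25 -0.06 0 0.02; -0.02 0 0.25 0 0 0; -0.02 0 0.25 0 0 0; -0.01 0 0.18 0 0 0; 0 0 0 0 0 0; 0 0 0 0 0 0; 0 0 0 0 0 0; 0 0 0 0 0 0")

```text
time_s: 19.65
eef_pos: [0.5391, 0.0443, 0.0371]
tool_rot: [[0.003, 1.0, 0.002], [1.0, -0.003, -0.002], [-0.002, 0.002, -1.0]]
contact_force: [-0.1, -0.0, 0.1]
width: 0.0599
```

```bash
python3 - <<'E'
from h import *
st()
im=r.read_camera("side"); cv2.imwrite("pics/side7.png",cv2.resize(im[160:400,200:440,::-1],None,fx=2.5,fy=2.5,interpolation=cv2.INTER_CUBIC))
im=r.read_camera("scene"); cv2.imwrite("pics/scene7.png",cv2.resize(im[175:305,220:420,::-1],None,fx=4,fy=4,interpolation=cv2.INTER_CUBIC))
plan([.5388,.045,.038],down(89.8),calls=1,rs=.3,ts=.25)
E
```

```text
t 19.65 p [0.5391 0.0443 0.0371] az 89.83 z [ 0.002 -0.002 -1.   ] F [-0.1 -0.   0.1] M [-0.01 -0.08  0.03] w 0.059855622747710155 q [ -2.   31.2 -11.5 112.3  10.   37.3 -20.1]
0.03 -0.01 -0.04 0.02 0.02 0.01; -0 -0 0 0 -0 -0; -0 -0 0 0 -0 -0; -0 -0 0 0 -0 -0; -0 -0 0 0 -0 -0; -0 -0 0 0 -0 -0; -0 -0 0 0 -0 -0; -0 -0 0 0 -0 -0
end [0.5389 0.0451 0.0381] az 89.77387091342653
```

View pics/scene7.png

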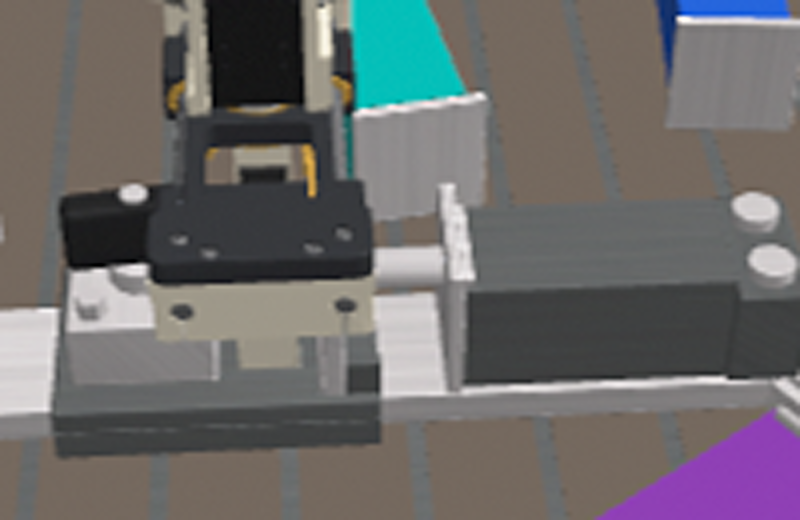

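View pics/side7.png

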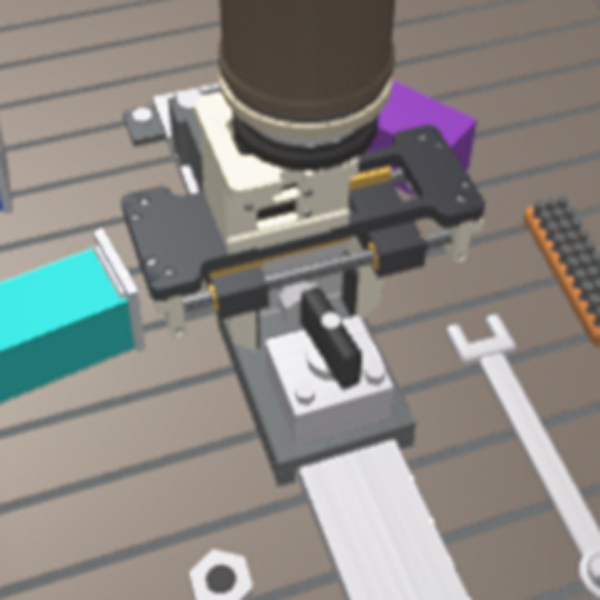

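Call:
drive_tool(targets="0.02 -0.01 -0.03 0.02 0 0; 0 0 0 0 0 0; 0 0 0 0 0 0; 0 0 0 0 0 0; 0 0 0 0 0 0; 0 0 0 0 0 0; 0 0 0 0 0 0; 0 0 0 0 0 0", fingers=-1)

```text
time_s: 20.75
eef_pos: [0.539, 0.0449, 0.0381]
tool_rot: [[0.003, 1.0, 0.0], [1.0, -0.003, -0.002], [-0.002, 0.0, -1.0]]
contact_force: [-0.3, -0.0, 0.1]
width: 0.0237
```

```bash
python3 - <<'E'
from h import *
st()
T=wristT(r.sense());im=r.read_camera("wrist"); cv2.imwrite("pics/w8.png",im[:,:,::-1]);np.save("w8T.npy",T)
im=r.read_camera("scene"); cv2.imwrite("pics/scene8.png",cv2.resize(im[175:305,220:420,::-1],None,fx=4,fy=4,interpolation=cv2.INTER_CUBIC))
E
```

```text
t 20.75 p [0.539  0.0449 0.0381] az 89.83 z [ 0.    -0.002 -1.   ] F [-0.3 -0.   0.1] M [-0.03 -0.13  0.01] w 0.023706048585287458 q [ -2.   31.2 -11.6 112.1  10.   37.6 -20. ]
```

View pics/w8.png

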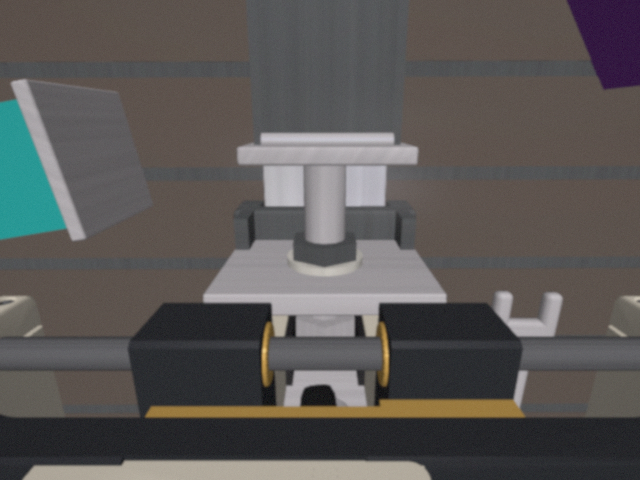

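View pics/scene8.png

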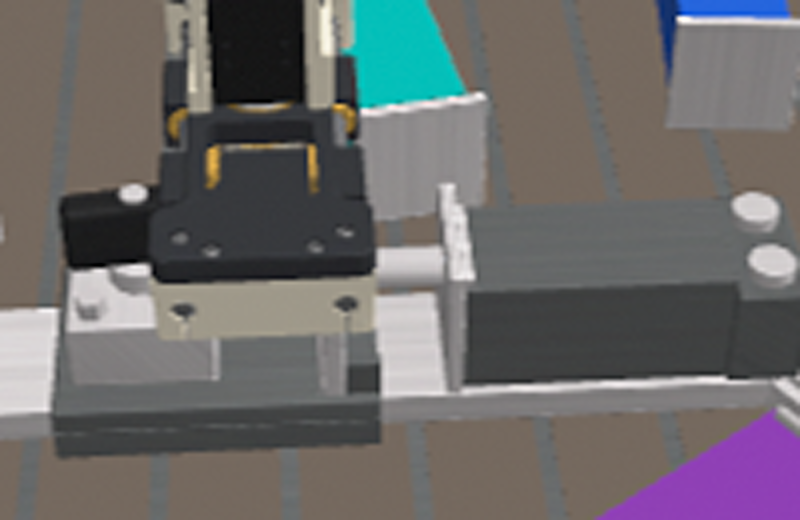

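```bash
python3 - <<'E'
from h import *
g=lambda f,fx,x0,y0:(cv2.resize(cv2.imread(f,0),None,fx=1/fx,fy=1/fx,interpolation=cv2.INTER_AREA).astype(float),x0,y0)
A=g("pics/scene5.png",5,260,195);B6=g("pics/scene6.png",4,220,175);B8=g("pics/scene8.png",4,220,175);A4=g("pics/scene3.png",5,260,195)
def crop(t,c0,c1,r0,r1): im,x,y=t; return np.ascontiguousarray(im[r0-y:r1-y,c0-x:c1-x])
for nm,t in(("scene3",A4),("s6",B6),("s8",B8)):
    for w in((296,326,262,292),(330,420,215,290)):
        a=crop(A,*w);b=crop(t,*w); print(nm,w,np.round(cv2.phaseCorrelate(a,b,cv2.createHanningWindow(a.shape[::-1],cv2.CV_64F)),2) if 0 else [np.round(v,2) for v in cv2.phaseCorrelate(a,b,cv2.createHanningWindow(a.shape[::-1],cv2.CV_64F))])
m=cv2.imread("pics/w8.png")
cv2.imwrite("pics/w8n.png",cv2.resize(m[225:285,280:370],None,fx=8,fy=8,interpolation=cv2.INTER_CUBIC))
E
```

```text
scene3 (296, 326, 262, 292) [array([-1.82, -0.03]), np.float64(0.89)]
scene3 (330, 420, 215, 290) [array([0.02, 0.57]), np.float64(0.98)]
s6 (296, 326, 262, 292) [array([ 0.27, -0.12]), np.float64(0.99)]
s6 (330, 420, 215, 290) [array([0.07, 0.52]), np.float64(0.98)]
s8 (296, 326, 262, 292) [array([ 0.36, -0.08]), np.float64(0.98)]
s8 (330, 420, 215, 290) [array([0.09, 0.54]), np.float64(0.96)]
```

View pics/w8n.png

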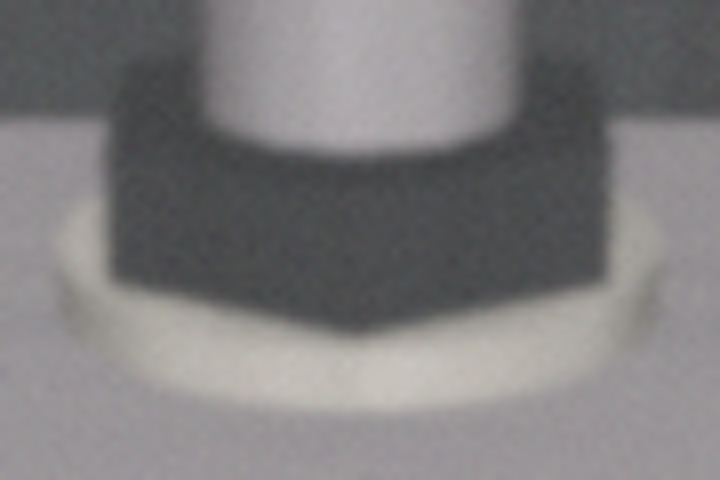

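```bash
python3 - <<'E'
from h import *
st(); print(r.close_job())
E
```

```text
t 20.85 p [0.539  0.0449 0.038 ] az 89.83 z [ 0.    -0.002 -1.   ] F [0.5 0.6 0. ] M [ 0.04 -0.12  0.03] w 0.022970310772923327 q [ -2.   31.2 -11.6 112.1  10.   37.6 -20. ]
the job is handed in; nothing more can be done
None
```

The job is handed in at 20.9 s: the carriage is clamped up against the leg, and the arm is holding the hidden bolt head across its two level flats.

- **Slide:** I gripped the knob bar and slid the carriage about 127 mm. It stalled at 8.6 N with no further travel, within 1 mm of where I had calculated contact. Scene pictures before and after showed the leg still in place, with less than 0.1 px of shift along the rail.
- **Clamp:** I turned the knob clockwise to its stop. The moment rose to 0.77 N m and the bar ended about 7° off the rail, which matches 1.45 rad. In later pictures the carriage had not backed off. It read about 0.3 px further forward than before, which is within picture resampling error.
- **Bolt:** The jaws closed to 23.7 mm on the 24 mm head and read 23.0 mm at hand-in, with almost no force on the wrist. The nut's side corners were level before and after gripping, so I saw no turn of the bolt.

**Check that disagreed:** an early fit of the head angle from one picture gave −8°. I set it aside because that fit could not separate the bolt's angle from the rail's. Two later fits gave −0.3° and +0.2°, though both were weak, and the symmetric nut supported level flats.

The spanner, brush, spare nut and coloured look-alikes were never approached, but I took no before-and-after measurement of them.

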